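Spring a spare roller into the parts-bin roller track

TASK

One roller is missing from the roller track on the bench. Take the spare roller that stands in the divided carton, lay it down flat on the bench and let go of it, then take hold of it afresh across its tube and spring it into the empty place, one end in each of the two end cups, either way round. Leave the other things where they are.

Things in the scene. Friction and masses are not known exactly. Their poses are not given: they have to be found in the camera images.
- roller: Spare track roller, 182 mm long, about 0.25 kg, origin at the outer end of its fixed stub. Along +z from there: fixed steel stub 10 mm diameter, 0 to 7 mm; black hub 18 mm diameter, 7 to 12 mm; steel tube 32 mm diameter, 12 to 157 mm; sprung stub 10 mm diameter, 157 to 182 mm when free. Starts upright in a carton cell, sprung stub up, maybe leaning a few degrees; 70 mm of tube stand above the rim.
- roller_mid (a point): Middle of the spare roller's tube, on its axis, 84.5 mm from the fixed stub's outer end; axes as roller. Its height is 16 mm when the roller lies on the bench.
- fixed_tip (a point): Centre of the outer end face of the roller's fixed stub; axes as roller.
- sprung_tip (a point): Centre of the outer end face of the roller's sprung stub; it moves with the stub. Axes as roller.
- plunger (a joint): How far the sprung stub is pressed into the tube, m: 0 when free, at most 0.019. Pressing it takes 4 N to start and 0.5 N more per mm (about 11 N at 14 mm); it springs back by itself.
- slot: The empty place in the roller track, any of its three middle places: two black round end cups facing each other on the inside of the side rails, 163 mm between their mouths, their axes nominally 76 mm above the bench. Origin on the bench under the middle of the place; x along the missing roller's axis, from the rail nearer the robot to the farther one; y along the track; z up.
- cup_near (a point): Nominal centre of the bottom of the cup on the rail nearer the robot, 91.5 mm from the middle of the place; the mouth is 10 mm further in. The cup is screwed on through a slotted tab and may really sit up to 5 mm higher or lower than this: feel for its bore. Cup: 25 mm outside diameter, round bore 13 mm diameter and 10 mm deep, closed at the bottom by the rail. Axes as slot.
- cup_far (a point): Nominal centre of the bottom of the like cup on the rail farther from the robot; it too may really sit up to 5 mm higher or lower, by itself. Axes as slot. A fitted roller's hub rests on the mouth of one cup and its sprung stub, about 2 mm pressed in, on the bottom of the other; the stubs lie loosely in the bores, up to 1.5 mm below their axes.
- track: Gravity roller track bolted to the bench, 430 mm long, five places 75 mm apart along its y, four filled with rollers like the spare that spin freely (tops at 92 mm). Two aluminium side rails, inner faces 183 mm apart, tops at 88 mm with flanges 25 mm outwards; open below but for two cross ties at its ends. 240 mm wide over the feet. Origin on the bench under its middle, axes as slot.
- carton: Divided open carton, fixed, 108 x 108 x 90 mm high, walls 4 mm, inner floor 4 mm above the bench, a cross of dividers 77 mm high making four 48 mm cells, centres 26 mm from the middle both ways. Origin on the bench under its middle, axes along its walls. The roller stands in cell (-26, +26) or (+26, -26) mm, the bare tube in the other of these; the other two cells are empty.
- bare_tube: Bystander: bare steel tube without axles, 32 mm diameter, 110 mm long, standing in the carton cell diagonally across from the roller. Origin at its lower end, z along it.
- pulley: Bystander: grooved steel alternator pulley, 60 mm diameter, 38 mm high, on the bench near the right-hand near corner of the track. Origin under its middle.
- part_box: Bystander: white box 60 x 90 x 45 mm high on the bench, beyond the middle. Origin under its middle.
- regulator: Bystander: black alternator regulator with copper brushes, about 90 x 40 x 30 mm high, on the bench. Origin under its middle.
- screwdriver: Bystander: screwdriver lying on the bench near the robot, left. Origin under its middle, x along it.
- tape: Bystander: roll of brown tape lying flat, 100 mm diameter, 48 mm high, left of the track. Origin under its middle.
- spanner: Bystander: spanner lying on the bench near the robot, right. Origin under its middle, x along it.
- loose_bin: Bystander: empty red bin with a low front, 100 x 75 x 55 mm high, on the bench at the far right. Origin under its middle.
Not all that is in view belongs to the job. What is shaped like the roller but blue or turquoise is not meant.

How it is judged:
On the way:
1. the roller lies flat on the bench, at rest and let go (angle between roller's own z axis and vertical between 1.45 and 1.69 rad and height (world z) of roller_mid below 0.022 m and linear speed of roller below 0.05 m/s and contact force between the fingers and roller below 0.2 N), for 0.2 s.
At the end, for the whole second after the job is handed in: The roller sits in the empty place with one stub in each of the two end cups, either way round: each stub's end at least 4 mm past the cup's mouth, within 5 mm sideways and 10 mm up or down of the nominal cup axis (which only a stub in the bore can be), at rest and let go (((x of fixed_tip in the frame of slot below -0.0855 m and x of sprung_tip in the frame of slot above 0.0855 m) or (x of sprung_tip in the frame of slot below -0.0855 m and x of fixed_tip in the frame of slot above 0.0855 m)) and y of fixed_tip in the frame of slot between -0.005 and 0.005 m and z of fixed_tip in the frame of slot between 0.066 and 0.086 m and y of sprung_tip in the frame of slot between -0.005 and 0.005 m and z of sprung_tip in the frame of slot between 0.066 and 0.086 m and linear speed of roller below 0.02 m/s and contact force between the fingers and roller below 0.2 N); the robot touches nothing.
It fails at once if a bystander on the bench is moved by more than 30 mm (distance of any of pulley, part_box, regulator, screwdriver, tape, spanner, loose_bin from where it was at the start of the episode above 0.03 m).
It fails at once if the bare tube is taken out of its cell or moved by more than 40 mm (distance of bare_tube from where it was at the start of the episode above 0.04 m).
It also fails if it takes over 67 s, if anything falls off the work surface, if the arm or the gripper's body presses on something with over 40 N, if the wrist force passes 120 N, or if a joint passes its speed limit or range.

ROBOT

A 6-joint arm with a two-finger parallel gripper is mounted at the origin on the work surface. World frame = base frame: x ahead of the robot, y to its left, z up, the work surface at z = 0. Lengths are in m, angles in rad, forces in N, time in s.
With the tool pointing down it reaches from about 0.35 to 0.775 m from the base axis. Payload 5.5 kg.
Tool frame: the origin (TCP) lies at the very end of the fingers, on their centre line; the grasp point (between the pads) lies 19 mm behind it (env.grip_depth is the distance from the TCP to the grasp point, in m); z points along the fingers, y is the direction in which the jaws open and shut (so a half turn about z gives the same grasp; the last joint's range is limited). The gripper opens to 85 mm and grips with 20 to 120 N. Pads are 22 mm wide; open, the fingers measure 114 mm over their backs; the gripper's body (76 mm by 85 mm) begins 54 mm behind the grasp point. The pads swing forward as they close: fully open they stand 13 mm farther back than shut.
Start: joints at [-1.453, 0.313, 0.046, 1.304, 0, 1.431], TCP at [0.147, -0.556, 0.231] pointing down, gripper open.
Joint ranges: [-2.76, 2.76], [-0.86, 1.69], [-1.03, 1.26], [-2.2, 2.34], [-1.47, 1.5], [-3.14, 3.14]. Speed limits (rad/s): [2.57, 2.57, 3.14, 3.14, 3.14, 3.14].

INTERFACE

Orientations are given as a unit quaternion [w, x, y, z].
In Python, from workcell import env gives the robot as it stands.
- The arm moves only by the tool step_arm, never from a script. Its argument "series" is a list of rows, each a list of 3 entries, a list of its own where there are three numbers: the shift along the world's x, y, z in cm, then the turn about the world's z in rad, then the closure in counts, from 0 (fully open) to 255 (shut). A call has 1 to 5 rows; each row is the pose to reach, as a shift and turn from the pose measured when the call began; what a row does not reach only later rows make up. A row lasts 1/8 s, in which the tool goes at most 62.5 mm and 10.7 degrees, less where a joint would pass 70% of its speed; a pose out of reach is approached as far as the arm can. A call with a gripper value outside its range is refused whole. The fingers move at their own pace and stop on an object; "newtons" is the grip in N (left out, the last holds). Time passes only in rows, so rows that repeat a pose let the fingers close. It gives the time, the measured TCP pose, the force and the opening at its end, in the units of the state.
- env.get_state(): the state, without advancing time (a new reading comes with each control period).
- env.read_camera(name): name is "scene" or "top" or "wrist"; returns a dict with "frame" (384x512x3 uint8, red, green, blue), "vertical_fov" (degrees; the focal length in pixels is half the picture's height over the tangent of half this angle, whatever the lens; pixels are square), "cx", "cy" (the principal point, pixels), "camera_from_world" (4x4, takes a point from world to camera coordinates). Camera axes: x right, y down, z forward; pixel columns grow to the right and rows downward; lengths in m; the calibration is good to about 2 mm. A picture is of the moment at which its call begins. There is no depth.
- env.hand_in(): hands the job in, once; it reports no verdict.
The state is a dict: "clock": time; "joint_pos": joint angles; "qvel": joint speeds; "tau": joint torques, N m; "tcp_pos": TCP position; "orientation": TCP orientation; "wrist_force": force on the tool from outside, world axes, zero at the start; "ft_torque": the same for the moment, N m; "finger_gap": finger opening in m.
Only numpy, scipy, OpenCV 4.12 (cv2) and the standard library are available. Lean on these libraries where they do the work, as an engineer would, in place of code of your own. Each camera call takes 0.05 s, during which the arm holds its last target.

## Working session

There is one attempt and no reset: what is moved stays moved. The work goes in short steps, Python scripts to look and compute and a tool call to move; the robot and the scene stay as the last step left them, time stands still between calls to the robot, and variables do not carry over. Pictures are saved under pics/ and viewed, and the job is handed in when it is done.

Besides the shell and the picture viewer there is one more tool, called after "Call:" in YAML: its name, and indented under it one key for each argument. step_arm: Moves the arm, as the interface text tells. Its arguments: {"type":"object","properties":{"series":{"type":"array"},"newtons":{"type":"number"}},"required":["series"]}

```bash
ls; mkdir -p pics; cat > h.py <<'E'
import numpy as np, cv2
from workcell import env
def snap(name,tag):
    d=env.read_camera(name); cv2.imwrite(f'pics/{tag}.png',cv2.cvtColor(d['frame'],cv2.COLOR_RGB2BGR))
    np.savez(f'pics/{tag}.npz',f=d['frame'],fov=d['vertical_fov'],cx=d['cx'],cy=d['cy'],T=d['camera_from_world'])
    return d
def load(tag):
    z=np.load(f'pics/{tag}.npz'); return z
def ray(tag,u,v):
    z=load(tag); f=192/np.tan(np.radians(float(z['fov']))/2); T=z['T']
    d=np.array([(u-z['cx'])/f,(v-z['cy'])/f,1.0]); R=T[:3,:3]
    return -R.T@T[:3,3], R.T@d
def atz(tag,u,v,h):
    o,d=ray(tag,u,v); return o+d*(h-o[2])/d[2]
def proj(tag,P):
    z=load(tag); f=192/np.tan(np.radians(float(z['fov']))/2); T=z['T']
    p=T[:3,:3]@np.asarray(P,float)+T[:3,3]; return p[0]/p[2]*f+float(z['cx']), p[1]/p[2]*f+float(z['cy'])
def tri(*obs):
    A=np.zeros((3,3));b=np.zeros(3)
    for t,u,v in obs:
        o,d=ray(t,u,v); d=d/np.linalg.norm(d); M=np.eye(3)-np.outer(d,d); A+=M;b+=M@o
    return np.linalg.solve(A,b)
def crop(tag,x0,y0,x1,y1,k,out):
    im=cv2.imread(f'pics/{tag}.png')[y0:y1,x0:x1]; im=cv2.resize(im,None,fx=k,fy=k,interpolation=cv2.INTER_CUBIC)
    s=20 
    for x in range((x0//s+1)*s,x1,s): cv2.line(im,((x-x0)*k,0),((x-x0)*k,6),(0,0,255),1); cv2.putText(im,str(x),((x-x0)*k-10,18),0,.4,(0,0,255),1)
    for y in range((y0//s+1)*s,y1,s): cv2.line(im,(0,(y-y0)*k),(6,(y-y0)*k),(0,0,255),1); cv2.putText(im,str(y),(8,(y-y0)*k+4),0,.4,(0,0,255),1)
    cv2.imwrite(f'pics/{out}.png',im)
E
python3 - <<'E'
from h import *
for n in('scene','top','wrist'): d=snap(n,n+'0'); print(n,d['vertical_fov'],d['cx'],d['cy']); print(np.round(d['camera_from_world'],3))
print(env.get_state(), env.grip_depth)
im=[cv2.imread(f'pics/{n}0.png') for n in('scene','top')]
E
```

```text
pics
scene 47.899096414857716 265.1705553872679 193.4796013326031
[[ 0.589  0.808  0.019 -0.328]
 [ 0.494 -0.341 -0.8   -0.158]
 [-0.64   0.48  -0.6    1.667]
 [ 0.     0.     0.     1.   ]]
top 57.63547306380636 250.9504643714113 192.9441303889052
[[-0.005 -1.     0.015  0.023]
 [-0.991  0.003 -0.134  0.534]
 [ 0.134 -0.016 -0.991  1.369]
 [ 0.     0.     0.     1.   ]]
wrist 59.550241825986994 251.49519301380275 189.78855563133797
[[ 0.253 -0.967 -0.001 -0.575]
 [-0.923 -0.242  0.3   -0.038]
 [-0.291 -0.075 -0.954  0.38 ]
 [ 0.     0.     0.     1.   ]]
{'clock': 0.15, 'joint_pos': array([-1.45260094e+00,  3.13833429e-01,  4.52530048e-02,  1.30360047e+00,
        7.28673436e-06,  1.43119919e+00]), 'qvel': array([-0.00028416, -0.00231695,  0.00209787, -0.0012553 ,  0.0004697 ,
        0.00015934]), 'tau': array([ 2.38509827e-03, -4.81064558e+01,  2.98815554e+01,  1.39370313e-02,
       -1.65771589e-04, -1.17096796e-06]), 'tcp_pos': array([ 0.14654397, -0.55562365,  0.23061591]), 'orientation': array([-6.92203171e-04,  9.91704135e-01,  1.28539606e-01,  1.10510397e-05]), 'wrist_force': array([-0.16087702,  0.03532556,  0.22217748]), 'ft_torque': array([ 0.03556645, -0.01490065,  0.05333188]), 'finger_gap': 0.0850557752455018} 0.0187
```

View pics/scene0.png

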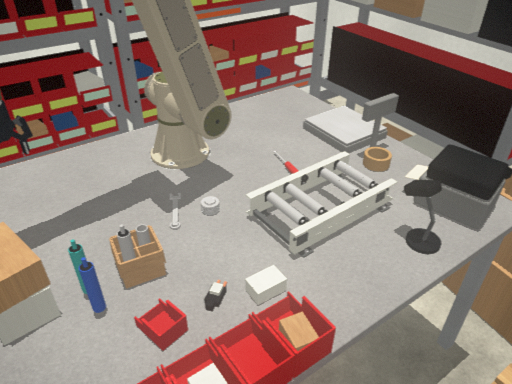

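View pics/top0.png

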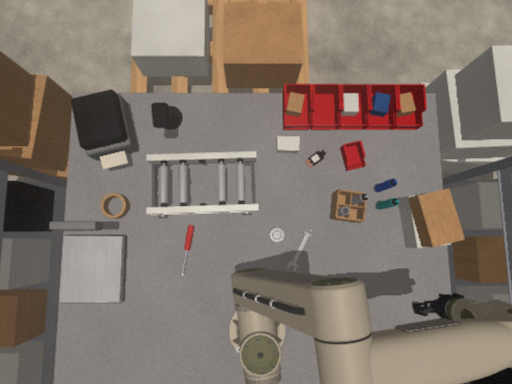

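View pics/wrist0.png

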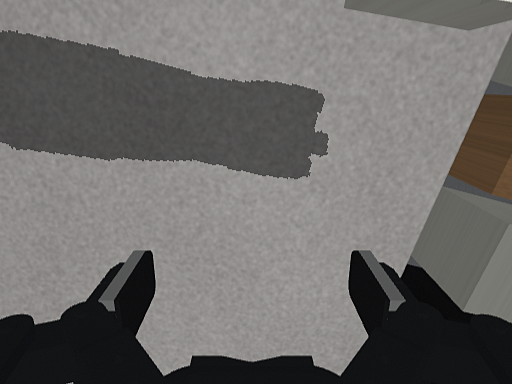

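The top view shows the carton at about (350,206), and the track at x 147–257, y 152–215 with its middle place (about 202) empty. The blue and turquoise rods at (385,185) and (388,204) are decoys. Next I'll enlarge these areas.

```bash
python3 - <<'E'
from h import *
crop('scene0',60,210,200,310,5,'c1'); crop('top0',310,170,410,230,7,'c2'); crop('top0',140,140,270,225,6,'c3'); crop('scene0',240,145,400,250,5,'c4')
E
```

```text
(no output)
```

View pics/c1.png

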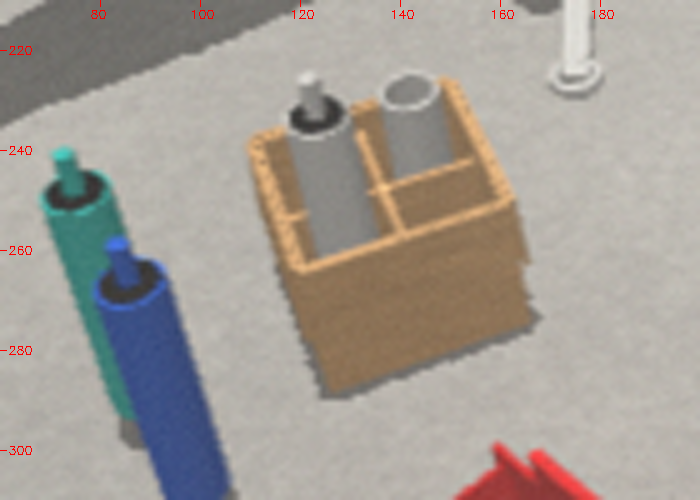

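View pics/c2.png

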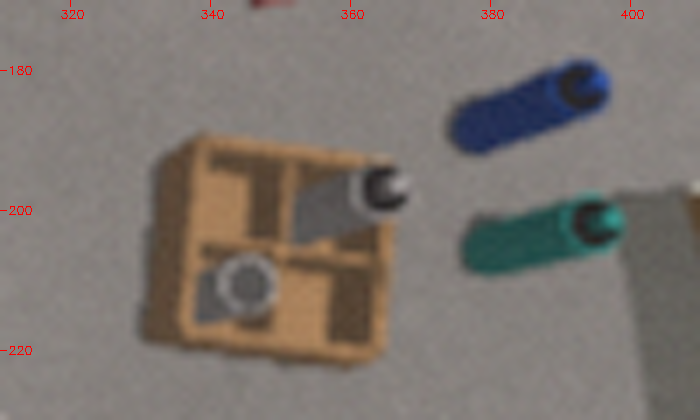

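View pics/c3.png

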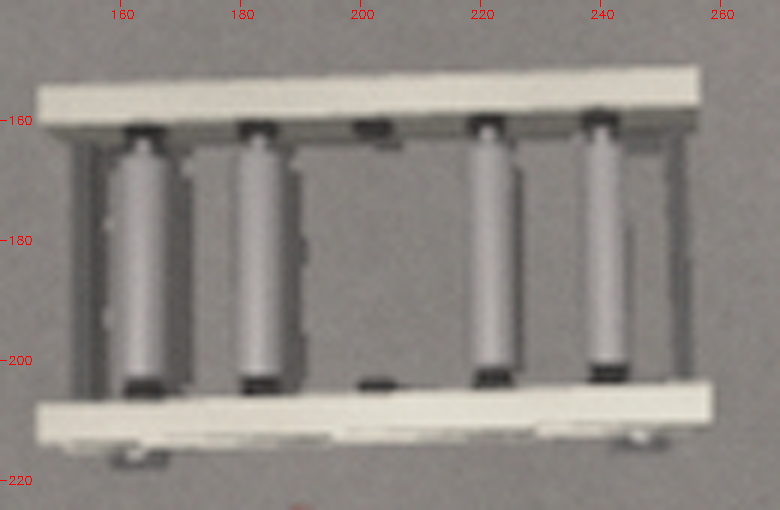

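View pics/c4.png

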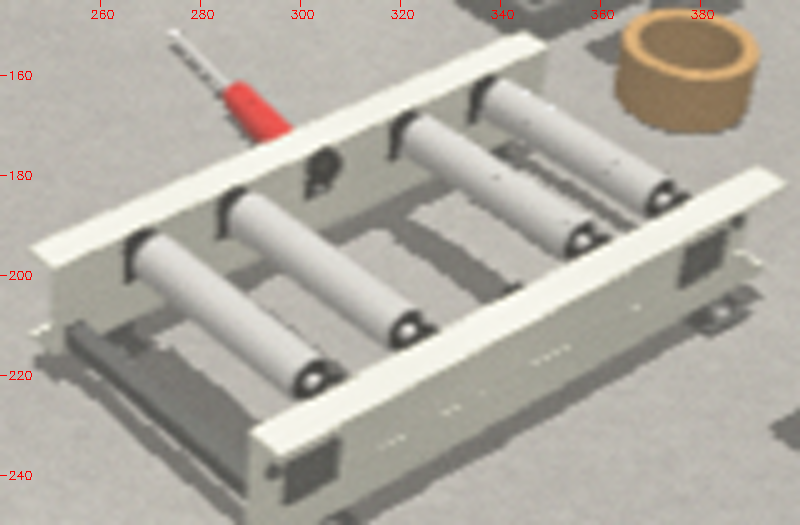

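Candidates:
- Grey tube with a black hub and steel stub, scene (122,228), top (365,197).
- Blue rod, scene (118,270).
- Turquoise rod, scene (73,190 crop).
- Bare grey tube with no stub, scene (142,228), top (346,211).

The first matches the description: steel coloured, stub up, standing well above the rim. The enlarged crop confirms it.

```bash
python3 - <<'E'
from h import *
np.set_printoptions(precision=4,suppress=True)
print('roller tube top',tri(('scene0',123.2,232.8),('top0',364.7,197)))
print('stub tip',tri(('scene0',121.5,225.2),('top0',368,196.5)))
print('bare top',tri(('scene0',142,228),('top0',345.8,210.5)))
print('teal top',tri(('scene0',74.5,247.5),('top0',395,202)),'blue',tri(('scene0',86,267),('top0',393.5,182.3)))
for p in [(339,190),(366,193),(364,221),(337,218.5)]: print('carton rim',atz('top0',*p,.09))
for p in [(111,238),(150,226.5),(163,250),(120,263.5)]: print('carton rim s',atz('scene0',*p,.09))
for p in [(146,207),(146.5,213.8),(258.5,203.5),(259,210.5),(146,154),(256,151),(256,158)]: print('rail top',p,atz('top0',*p,.088))
for n,p in dict(r1a=(164,163),r1b=(164,203),r2a=(183,162),r2b=(183,203),r3a=(221.3,161.5),r3b=(222,202),r4a=(240,161),r4b=(241,200)).items(): print(n,atz('top0',*p,.092))
for n,p in dict(pulley=(277,235),box=(288,144),reg=(316,158),bin=(353,156),sp1=(292,270),sp2=(309,232)).items(): print(n,atz('top0',*p,.03))
print('cups',atz('top0',202,161,.08),atz('top0',203,204,.085))
for p in [(247,195),(345,151.5),(291,231),(397,181)]: print('railtop scene',atz('scene0',*p,.088))
E
```

```text
roller tube top [ 0.5016 -0.3951  0.1604]
stub tip [ 0.501  -0.3966  0.1856]
bare top [ 0.4565 -0.3357  0.1135]
teal top [ 0.4829 -0.5072  0.1579] blue [ 0.5572 -0.5059  0.1555]
carton rim [ 0.5376 -0.3211  0.09  ]
carton rim [ 0.5255 -0.426   0.09  ]
carton rim [ 0.4169 -0.4129  0.09  ]
carton rim [ 0.427  -0.3091  0.09  ]
carton rim s [ 0.4217 -0.4095  0.09  ]
carton rim s [ 0.4375 -0.306   0.09  ]
carton rim s [ 0.5416 -0.3167  0.09  ]
carton rim s [ 0.5243 -0.4244  0.09  ]
rail top (146, 207) [0.4745 0.4239 0.088 ]
rail top (146.5, 213.8) [0.4483 0.4211 0.088 ]
rail top (258.5, 203.5) [ 0.4863 -0.0078  0.088 ]
rail top (259, 210.5) [ 0.4592 -0.0095  0.088 ]
rail top (146, 154) [0.6827 0.4312 0.088 ]
rail top (256, 151) [0.6941 0.0004 0.088 ]
rail top (256, 158) [0.6659 0.0006 0.088 ]
r1a [0.6457 0.359  0.092 ]
r1b [0.4892 0.3547 0.092 ]
r2a [0.6495 0.2854 0.092 ]
r2b [0.4889 0.2821 0.092 ]
r3a [0.6512 0.1363 0.092 ]
r3b [0.4922 0.1327 0.092 ]
r4a [0.6531 0.0633 0.092 ]
r4b [0.4997 0.0597 0.092 ]
pulley [ 0.3661 -0.0826  0.03  ]
box [ 0.7386 -0.1337  0.03  ]
reg [ 0.6793 -0.2478  0.03  ]
bin [ 0.6874 -0.4009  0.03  ]
sp1 [ 0.2292 -0.1395  0.03  ]
sp2 [ 0.3773 -0.2106  0.03  ]
cups [0.6561 0.2131 0.08  ] [0.4855 0.2063 0.085 ]
railtop scene [ 0.4678 -0.0054  0.088 ]
railtop scene [0.4536 0.4219 0.088 ]
railtop scene [0.6717 0.002  0.088 ]
railtop scene [0.6794 0.4319 0.088 ]
```

```bash
cat >> h.py <<'E'
from scipy.spatial.transform import Rotation as Ro
z0=np.load('pics/wrist0.npz'); T0=z0['T']; P0=np.array([ 0.14654397, -0.55562365,  0.23061591]); Y0=0.2578
def wcam(tcp,yaw):  # predicted camera_from_world
    Rz=Ro.from_euler('z',yaw-Y0).as_matrix(); R=T0[:3,:3]@Rz.T
    c0=-T0[:3,:3].T@T0[:3,3]; c=np.asarray(tcp)+Rz@(c0-P0); return R,c
def wproj(tcp,yaw,P):
    R,c=wcam(tcp,yaw); f=192/np.tan(np.radians(float(z0['fov']))/2); p=R@(np.asarray(P,float)-c)
    return p[0]/p[2]*f+float(z0['cx']), p[1]/p[2]*f+float(z0['cy'])
def yaw():
    q=env.get_state()['orientation']; return 2*np.arctan2(q[2],q[1])
S0=np.array([.571,.209,0]); SY=.025
def slotp(x,y,z): c,s=np.cos(SY),np.sin(SY); return S0+np.array([c*x-s*y,s*x+c*y,z])
E
python3 - <<'E'
from h import *
np.set_printoptions(precision=3,suppress=True)
R,c=wcam(P0,Y0); print('cam rel tcp',c-P0)
for y,sx in((.45,-1),(Y0+2.884+.025,1)):
  for dx in(-.02,0,.02,.04):
    for z in(.13,.16,.19):
      tcp=slotp(sx*-dx,0,z)
      print(y,dx,z,np.array(wproj(tcp,y,slotp(sx*.0815,0,.076))),np.array(wproj(tcp,y,slotp(sx*.0915,0,.088))))
E
```

```text
cam rel tcp [0.075 0.019 0.142]
0.45 -0.02 0.13 [212.981 290.366] [205.115 313.264]
0.45 -0.02 0.16 [217.333 267.298] [210.532 286.731]
0.45 -0.02 0.19 [220.809 248.872] [214.824 265.706]
0.45 0 0.13 [202.037 313.08 ] [193.939 336.3  ]
0.45 0 0.16 [207.496 288.008] [200.504 307.733]
0.45 0 0.19 [211.878 267.886] [205.733 284.981]
0.45 0.02 0.13 [191.598 334.748] [183.297 358.235]
0.45 0.02 0.16 [198.065 307.867] [190.902 327.843]
0.45 0.02 0.19 [203.278 286.194] [196.99  303.518]
0.45 0.04 0.13 [181.628 355.44 ] [173.151 379.146]
0.45 0.04 0.16 [189.012 326.926] [181.7   347.116]
0.45 0.04 0.19 [194.992 303.835] [188.575 321.36 ]
3.1668 -0.02 0.13 [250.441 297.27 ] [250.403 321.405]
3.1668 -0.02 0.16 [250.602 273.578] [250.573 294.135]
3.1668 -0.02 0.19 [250.73  254.627] [250.708 272.488]
3.1668 0 0.13 [250.51 321.79] [250.475 346.199]
3.1668 0 0.16 [250.659 295.974] [250.633 316.788]
3.1668 0 0.19 [250.779 275.217] [250.759 293.313]
3.1668 0.02 0.13 [250.574 345.086] [250.543 369.711]
3.1668 0.02 0.16 [250.713 317.371] [250.69  338.399]
3.1668 0.02 0.19 [250.826 294.978] [250.808 313.275]
3.1668 0.04 0.13 [250.636 367.249] [250.607 392.039]
3.1668 0.04 0.16 [250.766 337.835] [250.744 359.038]
3.1668 0.04 0.19 [250.871 313.959] [250.854 332.426]
```

Call:
step_arm:
  series:
    - [[3.0,5.4,0],0.04,0]
    - [[6.0,10.8,0],0.08,0]
    - [[9.0,16.2,0],0.12,0]
    - [[12.0,21.6,0],0.16,0]
    - [[15.0,27.0,0],0.19,0]

```text
clock: 0.78
tcp_pos: [0.297, -0.2838, 0.2305]
orientation: [-0.001, 0.975, 0.222, 0.0]
wrist_force: [1.3, -0.7, 0.2]
finger_gap: 0.0853
```

Call:
step_arm:
  series:
    - [[3.0,5.4,0],0,0]
    - [[6.0,10.8,0],0,0]
    - [[9.0,16.2,0],0,0]
    - [[12.0,21.6,0],0,0]
    - [[15.0,27.0,0],0,0]

```text
clock: 1.4
tcp_pos: [0.4477, -0.0118, 0.2306]
orientation: [-0.0, 0.975, 0.222, 0.0]
wrist_force: [1.3, -1.8, 1.1]
finger_gap: 0.0855
```

```bash
python3 -c "
from h import *
s=env.get_state();print(s['clock'],s['tcp_pos'],yaw(),s['joint_pos'])"
```

```text
1.4 [ 0.44769215 -0.01180337  0.230577  ] 0.4483653731756585 [-2.06628580e-01  6.73369021e-02 -2.60572939e-01  1.24262538e+00
  9.88818745e-04  2.48659883e+00]
```

Call:
step_arm:
  series:
    - [[3.0,5.4,0],0,0]
    - [[6.0,10.8,0],0,0]
    - [[9.0,16.2,-3],0,0]
    - [[12.3,22.1,-8],0,0]
    - [[12.3,22.1,-8],0,0]

```text
clock: 2.02
tcp_pos: [0.5702, 0.2116, 0.1475]
orientation: [-0.001, 0.975, 0.224, -0.001]
wrist_force: [-0.7, -0.5, 0.4]
finger_gap: 0.0854
```

```bash
python3 -c "
from h import *
snap('wrist','w1')
s=env.get_state();print(s['clock'],s['tcp_pos'],yaw(),s['joint_pos'])
crop('w1',100,220,400,384,2,'w1c')"
```

```text
2.075 [0.57035958 0.21273858 0.14570048] 0.4515665958355477 [ 2.24139746e-01  4.16693033e-01 -1.52457892e-02  1.14259202e+00
  2.14707125e-03  2.91416179e+00]
```

View pics/w1.png

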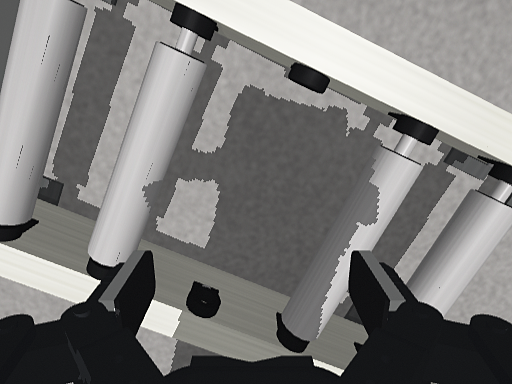

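The wrist view shows the near cup at about (203,298), with its mouth facing the camera, and the far cup from above at (308,78).

```bash
python3 -c "
from h import *
im=cv2.imread('pics/w1.png'); g=np.clip(im.astype(float)*2.2,0,255).astype('uint8'); cv2.imwrite('pics/w1g.png',g)
crop('w1g',165,260,255,340,8,'w1c'); crop('w1g',265,40,355,110,8,'w1d')"
```

```text
(no output)
```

View pics/w1c.png

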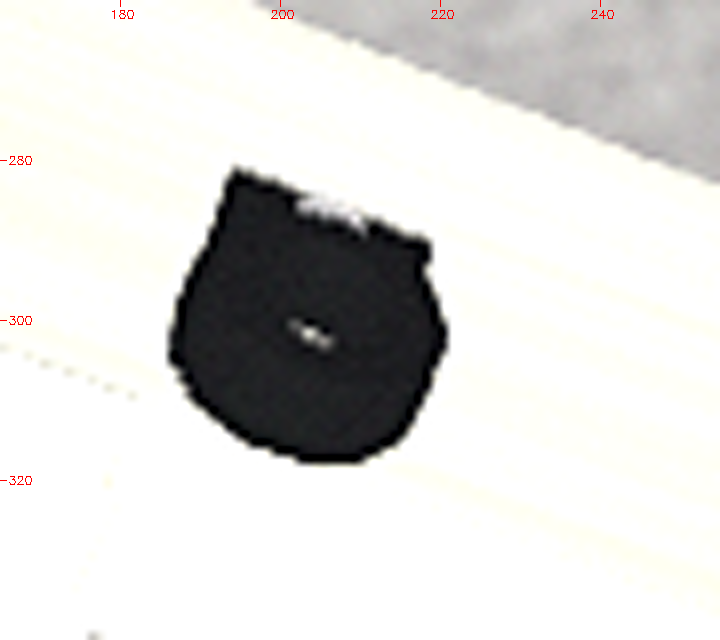

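View pics/w1d.png

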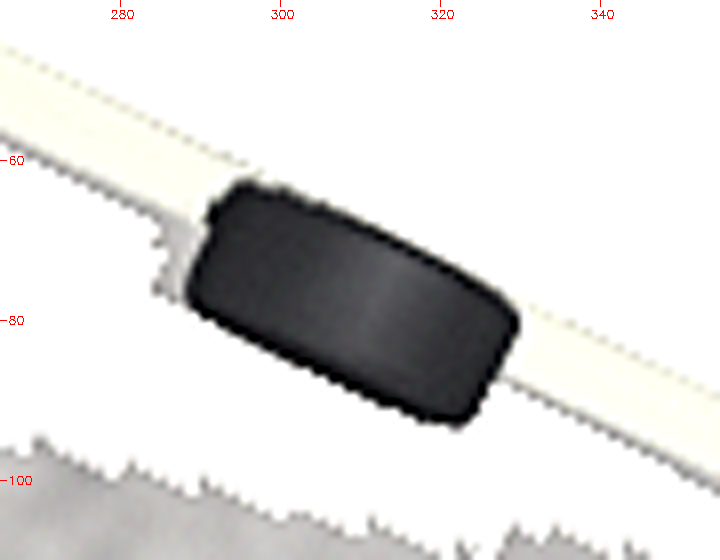

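```bash
cat >> h.py <<'E'
def circ(x,z,r,n=40):
    return [slotp(x,r*np.cos(a),z+r*np.sin(a)) for a in np.linspace(0,2*np.pi,n)]
def overlay(tag,box,k,out,curves):
    x0,y0,x1,y1=box
    im=cv2.imread(f'pics/{tag}.png')[y0:y1,x0:x1].astype(float); im=np.clip(im*1.3,0,255).astype('uint8'); im=cv2.resize(im,None,fx=k,fy=k,interpolation=cv2.INTER_CUBIC)
    for pts,col in curves:
        q=np.array([[(u+.5-x0)*k,(v+.5-y0)*k] for u,v in (proj(tag,p) for p in pts)]).round().astype(np.int32)
        cv2.polylines(im,[q.reshape(-1,1,2)],False,col,1)
    cv2.imwrite(f'pics/{out}.png',im)
E
python3 - <<'E'
from h import *
c=[]
for z,col in((.071,(255,0,0)),(.076,(0,200,0)),(.081,(0,0,255))):
    c.append((circ(-.0815,z,.0125),col))
L=lambda x,z:[slotp(x,-.2,z),slotp(x,.2,z)]
c+=[(L(-.0915,.088),(255,0,255)),(L(.0915,.088),(255,0,255)),(L(-.1165,.088),(255,255,0)),(L(.1165,.088),(255,255,0))]
overlay('w1',(165,240,265,340),7,'o1',c)
c2=[(circ(.0815,z,.0125),col) for z,col in((.071,(255,0,0)),(.076,(0,200,0)),(.081,(0,0,255)))]+c[3:]
overlay('w1',(265,30,365,110),7,'o2',c2)
E
```

```text
(no output)
```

View pics/o1.png

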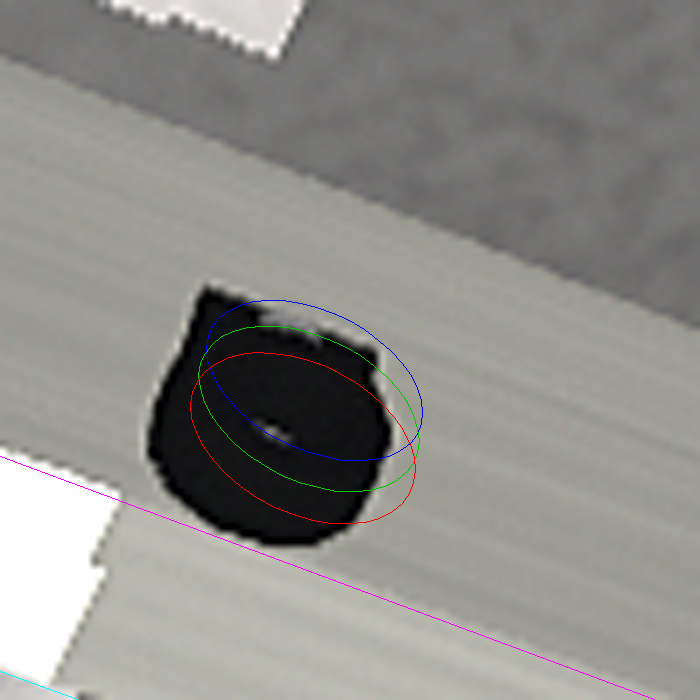

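View pics/o2.png

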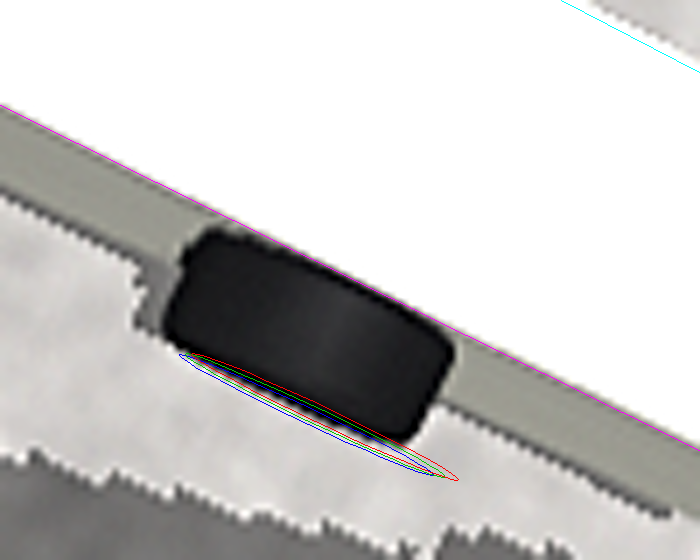

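```bash
cat >> h.py <<'E'
from scipy.optimize import differential_evolution
def fitcup(tag,box,sx,thr=45,k=4):
    x0,y0,x1,y1=box; g=cv2.imread(f'pics/{tag}.png',0)[y0:y1,x0:x1]
    m=(cv2.resize(g,None,fx=k,fy=k,interpolation=cv2.INTER_CUBIC)<thr).astype('uint8')
    m=cv2.morphologyEx(m,cv2.MORPH_CLOSE,np.ones((25,25),np.uint8))
    n,lab,st,_=cv2.connectedComponentsWithStats(m); i=1+np.argmax(st[1:,4]); m=(lab==i).astype('uint8')
    def px(P): return np.array([[(u+.5-x0)*k-.5,(v+.5-y0)*k-.5] for u,v in(proj(tag,p) for p in P)],np.float32)
    def rend(q):
        dx,dy,z,w,t=q; o=np.zeros_like(m); sh=lambda L:[p+np.array([dx,dy,0]) for p in L]
        h=cv2.convexHull(px(sh(circ(sx*.0815,z,.0125)+circ(sx*.0915,z,.0125)))); cv2.fillPoly(o,[h.round().astype(np.int32)],1)
        tb=px(sh([slotp(sx*.0905,a,b) for a,b in((-w,z),(w,z),(w,z-t),(-w,z-t))])); cv2.fillPoly(o,[tb.round().astype(np.int32)],1); return o
    def cost(q): o=rend(q); return -(o&m).sum()/(o|m).sum()
    r=differential_evolution(cost,[(-.004,.004),(-.008,.008),(.066,.086),(.004,.0125),(.012,.026)],seed=0,maxiter=60,popsize=10,tol=1e-6)
    o=rend(r.x); v=np.dstack([m*200,o*200,m*0]); cv2.imwrite(f'pics/fit_{tag}_{sx}.png',v)
    return r.x,r.fun
E
python3 - <<'E'
from h import *
np.set_printoptions(precision=4,suppress=True)
print(fitcup('w1',(165,260,255,340),-1)); print(fitcup('w1',(265,40,355,110),1,thr=50))
E
```

```text
(array([-0.0039, -0.008 ,  0.086 ,  0.0124,  0.026 ]), np.float64(682126394028382.4))
(array([ 0.004 , -0.008 ,  0.086 ,  0.0125,  0.0259]), np.float64(770766058317367.1))h.py:61: RuntimeWarning: overflow encountered in scalar negative
  def cost(q): o=rend(q); return -(o&m).sum()/(o|m).sum()
```

```bash
sed -i 's/return -(o&m).sum()\/(o|m).sum()/return -float((o\&m).sum())\/float((o|m).sum())/' h.py
python3 - <<'E'
from h import *
np.set_printoptions(precision=4,suppress=True)
print(fitcup('w1',(165,260,255,340),-1)); print(fitcup('w1',(265,40,355,110),1,thr=50))
a=cv2.imread('pics/fit_w1_-1.png');b=cv2.imread('pics/fit_w1_1.png');h=max(a.shape[0],b.shape[0])
cv2.imwrite('pics/fits.png',np.hstack([cv2.copyMakeBorder(x,0,h-x.shape[0],0,5,0) for x in(a,b)]))
E
```

```text
(array([-0.0039,  0.0017,  0.0694,  0.0113,  0.0255]), np.float64(-0.9615875360956282))
(array([0.0009, 0.0022, 0.066 , 0.0121, 0.0237]), np.float64(-0.949163245974108))
```

View pics/fits.png

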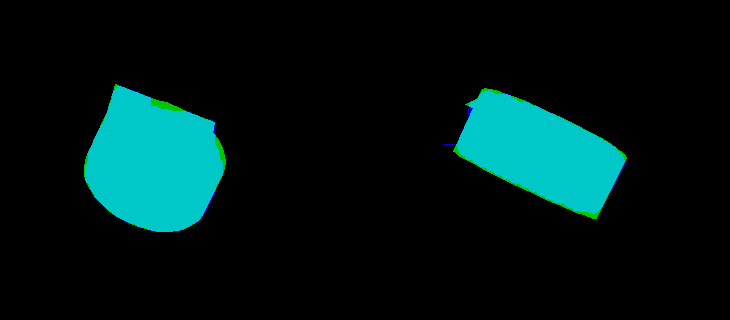

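```bash
sed -i 's/(-.004,.004),(-.008/(-.001,.001),(-.008/' h.py
python3 - <<'E'
import h; from h import *
np.set_printoptions(precision=4,suppress=True)
for s in(.02,.03,.045):
    h.SY=s; print(s,fitcup('w1',(165,260,255,340),-1),fitcup('w1',(265,40,355,110),1,thr=50))
E
```

```text
Still running in the background as job /tmp/bash_jobs.1000/d591480c5305 (pid 796). You'll get a notice when it ends.
```

Call:
step_arm:
  series:
    - [[0,0,4],0.18,0]
    - [[0,0,4],0.36,0]
    - [[0,0,4],0.54,0]
    - [[0,0,4],0.72,0]
    - [[0,0,4],0.9,0]

```text
clock: 2.7
tcp_pos: [0.5701, 0.2123, 0.1858]
orientation: [-0.0, 0.778, 0.628, -0.002]
wrist_force: [-0.5, -0.2, -0.1]
finger_gap: 0.0854
```

Call:
step_arm:
  series:
    - [[0,0,0],0.18,0]
    - [[0,0,0],0.36,0]
    - [[0,0,0],0.54,0]
    - [[0,0,0],0.72,0]
    - [[0,0,0],0.9,0]

```text
clock: 3.32
tcp_pos: [0.5698, 0.2117, 0.186]
orientation: [0.001, 0.425, 0.905, -0.002]
wrist_force: [-0.5, 0.6, -0.2]
finger_gap: 0.0855
```

Call:
step_arm:
  series:
    - [[0,0,0],0.18,0]
    - [[0,0,0],0.36,0]
    - [[0,0,0],0.54,0]
    - [[-1,0,-2],0.72,0]
    - [[-1,0,-4],0.9,0]

```text
clock: 3.95
tcp_pos: [0.5592, 0.2113, 0.1459]
orientation: [0.002, -0.013, 1.0, -0.002]
wrist_force: [-0.1, 0.3, 0.3]
finger_gap: 0.0853
```

Call:
step_arm:
  series:
    - [[0,0,0],0.0,0]

```text
clock: 4.08
tcp_pos: [0.5576, 0.2106, 0.1446]
orientation: [-0.0, -0.013, 1.0, -0.002]
wrist_force: [-0.2, -0.7, 0.5]
finger_gap: 0.0854
```

```bash
python3 -c "
from h import *
snap('wrist','w2')
s=env.get_state();print(s['clock'],s['tcp_pos'],yaw(),s['joint_pos'])
"
```

```text
4.125 [0.5584136  0.21077095 0.14570841] 3.1653870118346195 [ 0.22875295  0.39129708 -0.05374526  1.12492505 -0.00448792  0.20495673]
```

View pics/w2.png

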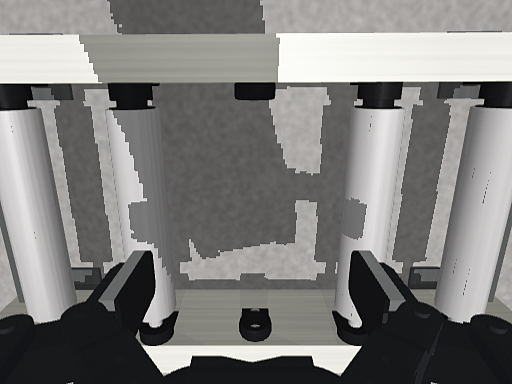

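```bash
cat /tmp/bash_jobs.1000/d591480c5305/stdout; kill -- -$(cat /tmp/bash_jobs.1000/d591480c5305/pid); python3 - <<'E'
from h import *
im=cv2.imread('pics/w2.png')
c=[(circ(.0815,z,.0125),col) for z,col in((.071,(255,0,0)),(.076,(0,200,0)),(.081,(0,0,255)))]
c+=[(circ(.0815,z,.0065),col) for z,col in((.071,(255,0,0)),(.076,(0,200,0)),(.081,(0,0,255)))]
L=lambda x,z:[slotp(x,-.2,z),slotp(x,.2,z)]
c+=[(L(.0915,.088),(255,0,255)),(L(-.0915,.088),(255,0,255))]
overlay('w2',(215,280,315,360),7,'o3',c)
g=np.clip(im.astype(float)*2.5,0,255).astype('uint8'); cv2.imwrite('pics/w2g.png',g); crop('w2g',215,290,295,355,9,'o4'); 
overlay('w2',(215,60,315,130),7,'o5',[(circ(-.0815,z,.0125),col) for z,col in((.071,(255,0,0)),(.076,(0,200,0)),(.081,(0,0,255)))]+c[-2:])
E
```

```text
(no output)
```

View pics/o3.png

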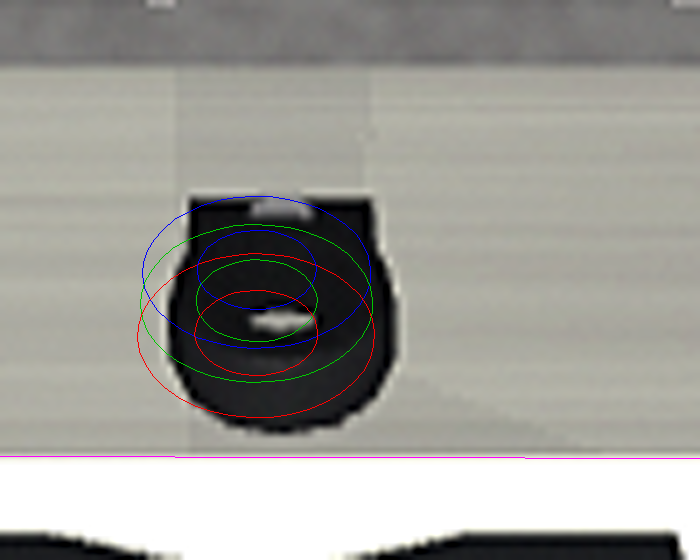

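View pics/o4.png

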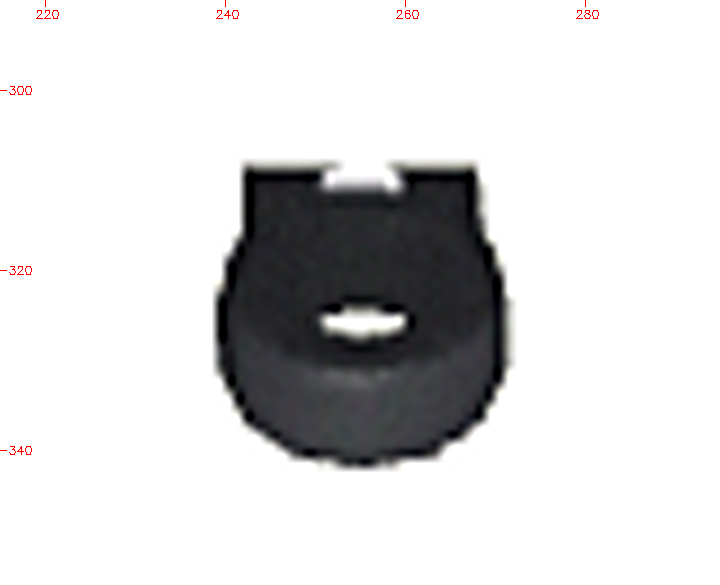

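View pics/o5.png

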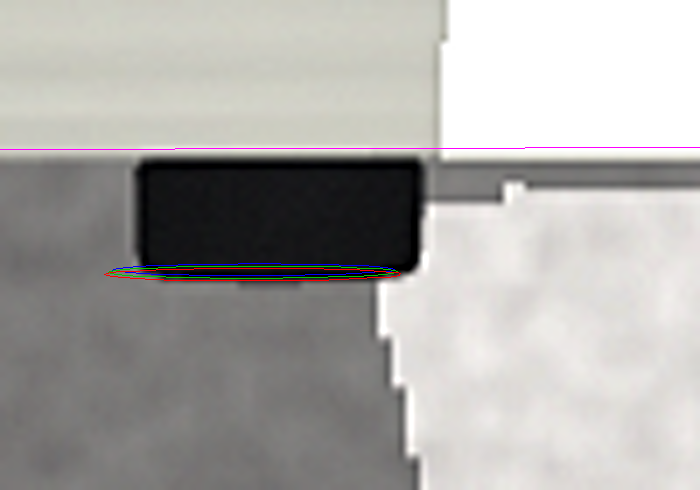

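```bash
python3 - <<'E'
import h; from h import *
h.S0=np.array([.571,.2116,0])
for tag,sx in(('w2',1),('w1',-1)):
  for z in(.070,.073,.076,.079,.082):
    r=[]
    for x in(.0815,.0915):
        q=np.array([proj(tag,p) for p in circ(sx*x,z,.0125,200)]); i=q[:,1].argmax(); r+=[q[i].round(1), (q[:,0].min().round(1),q[:,0].max().round(1))]
    print(tag,z,r, 'slotrow bore',np.round(proj(tag,h.slotp(sx*.0915,0,z)),1))
# gray profile down the cup column
for tag,c,a,b in(('w2',254,300,350),('w1',206,275,325)):
    g=cv2.imread(f'pics/{tag}.png',0); print(tag,[int(v) for v in g[a:b,c]])
E
python3 - <<'E'
from h import *
im=cv2.imread('pics/w1.png'); g=np.clip(im.astype(float)*4,0,255).astype('uint8'); cv2.imwrite('pics/w1h.png',g); crop('w1h',175,270,245,325,10,'o6')
E
```

```text
w2 0.07 [array([254.4, 328.3]), (np.float64(238.3), np.float64(270.8)), array([254.4, 339.5]), (np.float64(238.5), np.float64(270.6))] slotrow bore [254.5 327.8]
w2 0.073 [array([254.5, 331.2]), (np.float64(238.1), np.float64(270.9)), array([254.4, 342.4]), (np.float64(238.3), np.float64(270.7))] slotrow bore [254.5 330.5]
w2 0.076 [array([254.5, 334.1]), (np.float64(237.9), np.float64(271.1)), array([254.5, 345.5]), (np.float64(238.1), np.float64(270.9))] slotrow bore [254.5 333.3]
w2 0.079 [array([254.5, 337.2]), (np.float64(237.8), np.float64(271.4)), array([254.5, 348.6]), (np.float64(238.0), np.float64(271.1))] slotrow bore [254.5 336.1]
w2 0.082 [array([254.5, 340.2]), (np.float64(237.6), np.float64(271.6)), array([254.5, 351.8]), (np.float64(237.8), np.float64(271.3))] slotrow bore [254.6 339. ]
w1 0.07 [array([212.5, 303.1]), (np.float64(191.0), np.float64(221.8)), array([206.9, 313.6]), (np.float64(186.2), np.float64(216.8))] slotrow bore [201.7 301.5]
w1 0.073 [array([212. , 305.7]), (np.float64(190.3), np.float64(221.5)), array([206.3, 316.3]), (np.float64(185.5), np.float
[... 267 characters left out ...]
20.8)), array([205.3, 321.8]), (np.float64(183.9), np.float64(215.7))] slotrow bore [200. 309.]
w1 0.082 [array([210.1, 313.9]), (np.float64(188.1), np.float64(220.4)), array([204.2, 324.7]), (np.float64(183.1), np.float64(215.2))] slotrow bore [199.4 311.7]
w2 [126, 127, 125, 129, 130, 128, 133, 126, 107, 106, 73, 23, 12, 16, 16, 15, 16, 16, 16, 14, 16, 17, 15, 7, 53, 128, 117, 45, 6, 12, 15, 34, 39, 30, 27, 26, 29, 28, 27, 27, 22, 24, 117, 131, 121, 179, 241, 241, 239, 239]
w1 [121, 120, 119, 122, 121, 123, 124, 120, 121, 119, 104, 83, 32, 6, 12, 15, 17, 15, 16, 16, 15, 16, 14, 17, 12, 12, 13, 35, 23, 11, 12, 13, 13, 15, 16, 16, 14, 14, 16, 13, 14, 10, 0, 114, 139, 141, 141, 140, 143, 144]
```

View pics/o6.png

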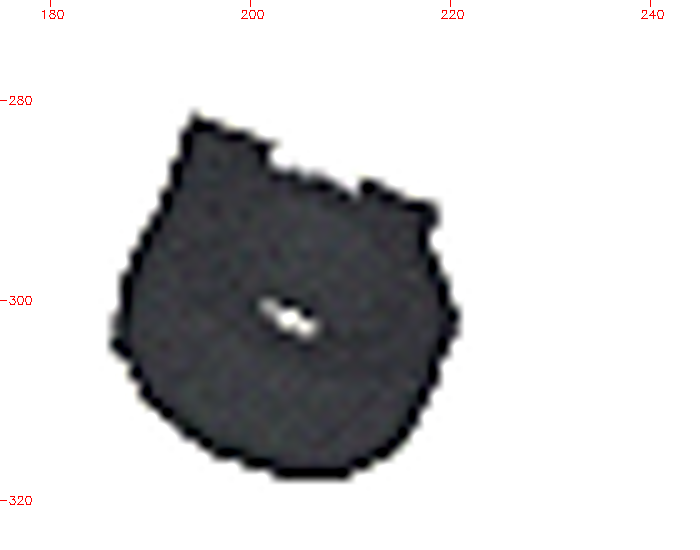

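Call:
step_arm:
  series:
    - [[-0.5,-4.0,5],-0.02,0]
    - [[-1.0,-10.0,9.5],-0.02,0]
    - [[-1.6,-16,9.5],-0.02,0]
    - [[-2.2,-22,9.5],-0.02,0]
    - [[-2.8,-28,9.5],-0.02,0]

```text
clock: 4.75
tcp_pos: [0.5313, -0.0659, 0.2427]
orientation: [0.003, -0.0, 1.0, -0.003]
wrist_force: [1.2, -0.1, 0.6]
finger_gap: 0.0857
```

Call:
step_arm:
  series:
    - [[-0.5,-6,0],0,0]
    - [[-1.1,-12,0],0,0]
    - [[-1.7,-18,0],0,0]
    - [[-2.3,-24,0],0,0]
    - [[-2.8,-30,0],0,0]

```text
clock: 5.38
tcp_pos: [0.503, -0.3684, 0.2445]
orientation: [0.003, 0.001, 1.0, -0.003]
wrist_force: [0.8, -0.3, 0.1]
finger_gap: 0.0854
```

```bash
sed -i 's/^S0=.*/S0=np.array([.571,.2116,0]); SY=.025/' h.py; python3 -c "
from h import *
s=env.get_state();print(s['clock'],s['tcp_pos'],yaw())
print((np.array([.5016,-.3951,.121])-s['tcp_pos'])*100)
snap('wrist','w3'); s=env.get_state();print(s['tcp_pos'])
print(proj('w3',(.5016,-.3951,.161)),proj('w3',(.5016,-.3951,.186)))
"
```

```text
5.375 [ 0.50296589 -0.36838851  0.24448179] 3.1386355103323162
[ -0.13658899  -2.6711494  -12.34817885]
[ 0.50190113 -0.37601803  0.24331909]
(np.float64(216.20135314144542), np.float64(194.2549015775251)) (np.float64(212.01269523532062), np.float64(206.84050516829788))
```

View pics/w3.png

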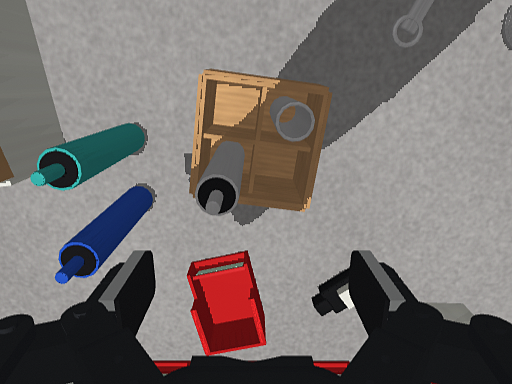

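Call:
step_arm:
  series:
    - [[0,-1.9,0],0,0]
    - [[0,-1.9,-3],0,0]
    - [[0,-1.9,-8],0,0]
    - [[0,-1.9,-12.3],0,0]
    - [[0,-1.9,-12.3],0,0]
  newtons: 40

```text
clock: 6.05
tcp_pos: [0.5, -0.3932, 0.1176]
orientation: [0.001, 0.006, 1.0, -0.003]
wrist_force: [-0.7, 1.1, -0.5]
finger_gap: 0.0851
```

```bash
python3 -c "
from h import *
snap('scene','s1');s=env.get_state();print(s['clock'],s['tcp_pos'],yaw(),s['wrist_force'])
crop('s1',50,150,200,280,5,'s1c')
"
```

```text
6.1 [ 0.50135922 -0.39449293  0.12031513] 3.1311359877109664 [-0.14891212 -0.41538595  0.29635715]
```

View pics/s1c.png

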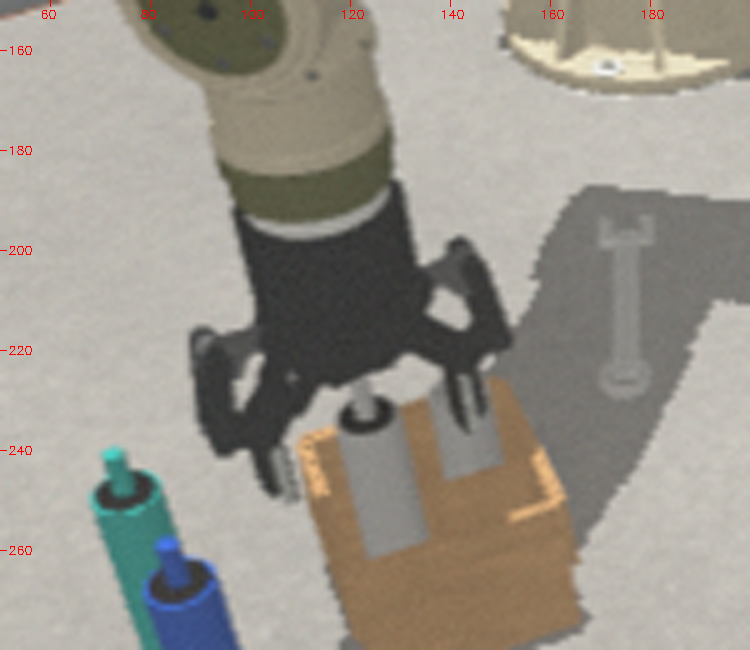

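The open fingers straddle the roller's top, with the stub just below the gripper body and the decoys clear. I'll close the fingers and lift.

Call:
step_arm:
  series:
    - [[0,0,0],0,255]
    - [[0,0,0],0,255]
    - [[0,0,0],0,255]
    - [[0,0,0],0,255]
    - [[0,0,0],0,255]
  newtons: 40

```text
clock: 6.72
tcp_pos: [0.5021, -0.3946, 0.1221]
orientation: [0.003, 0.005, 1.0, -0.005]
wrist_force: [0.2, 1.2, 5.2]
finger_gap: 0.0317
```

Call:
step_arm:
  series:
    - [[0,0,0],0,255]
    - [[0,0,1],0,255]
    - [[0,0,2],0,255]

```text
clock: 7.1
tcp_pos: [0.502, -0.3946, 0.1425]
orientation: [0.003, 0.005, 1.0, -0.005]
wrist_force: [-0.2, -0.4, -2.2]
finger_gap: 0.0308
```

Call:
step_arm:
  series:
    - [[0,0,4],0,255]
    - [[0,0,9],0,255]
    - [[0,1,11.5],0,255]
    - [[0,6,11.5],0,255]
    - [[-1,11,11.5],0,255]

```text
clock: 7.72
tcp_pos: [0.4924, -0.284, 0.2584]
orientation: [0.004, 0.006, 1.0, -0.006]
wrist_force: [0.4, 0.9, -2.1]
finger_gap: 0.0314
```

Call:
step_arm:
  series:
    - [[-1.5,6,0],0,255]
    - [[-3,12,-2],0,255]
    - [[-3.2,12.5,-6],0,255]
    - [[-3.2,12.5,-9],0,255]
    - [[-3.2,12.5,-9],0,255]

```text
clock: 8.35
tcp_pos: [0.4588, -0.158, 0.1671]
orientation: [0.002, 0.005, 1.0, -0.005]
wrist_force: [0.1, 0.6, -1.9]
finger_gap: 0.0314
```

```bash
python3 -c "
from h import *
snap('scene','s2');s=env.get_state();print(s['clock'],s['tcp_pos'],yaw(),s['wrist_force'])
crop('s2',100,100,300,280,4,'s2c')
"
```

```text
8.4 [ 0.45999871 -0.15881122  0.16863556] 3.130363506931761 [ 0.01617394  0.50749085 -2.4165226 ]
```

View pics/s2c.png

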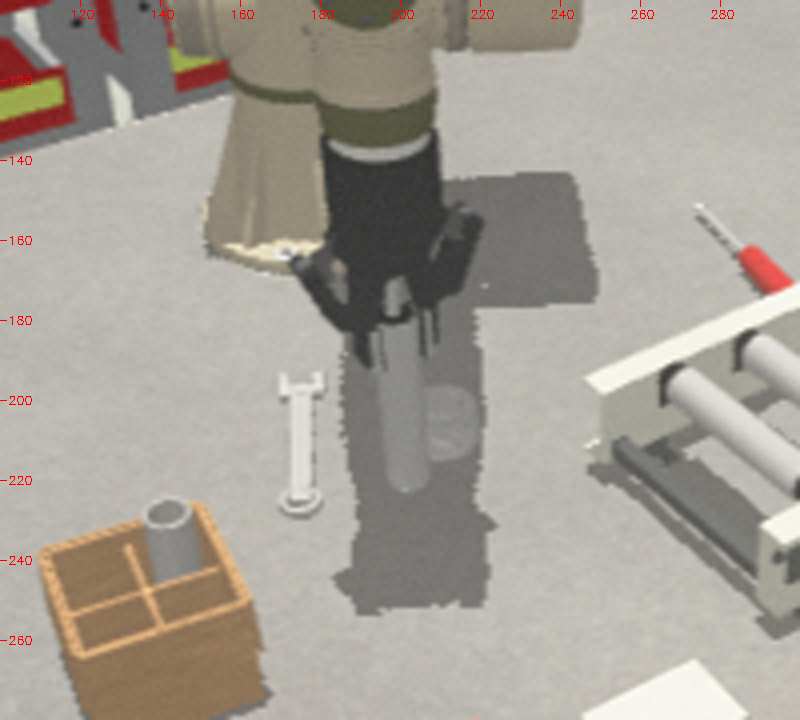

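Call:
step_arm:
  series:
    - [[0,0,-3],0,255]
    - [[0,0,-4.5],0,255]
    - [[0,0,-5.1],0,255]
    - [[0,0,-5.1],0,255]
  newtons: 20

```text
clock: 8.9
tcp_pos: [0.4607, -0.1593, 0.1185]
orientation: [0.004, 0.006, 1.0, -0.006]
wrist_force: [-0.1, -0.1, -1.3]
finger_gap: 0.0309
```

Call:
step_arm:
  series:
    - [[0,0,-0.2],0,255]
    - [[1.2,0,-0.25],0,255]
    - [[2.4,0,-0.4],0,255]
    - [[3.6,0,-0.7],0,255]
    - [[4.7,0,-1.0],0,255]

```text
clock: 9.52
tcp_pos: [0.5085, -0.1592, 0.1099]
orientation: [0.005, 0.006, 1.0, -0.006]
wrist_force: [-0.6, 2.2, 3.2]
finger_gap: 0.031
```

```bash
python3 -c "
from h import *
snap('scene','s3');s=env.get_state();print(s['clock'],s['tcp_pos'],yaw(),s['wrist_force'])
crop('s3',130,120,280,260,5,'s3c')
"
```

```text
9.575 [ 0.50966728 -0.15928956  0.10949987] 3.130457824059114 [-0.2191087   2.37725728  5.40239886]
```

View pics/s3c.png

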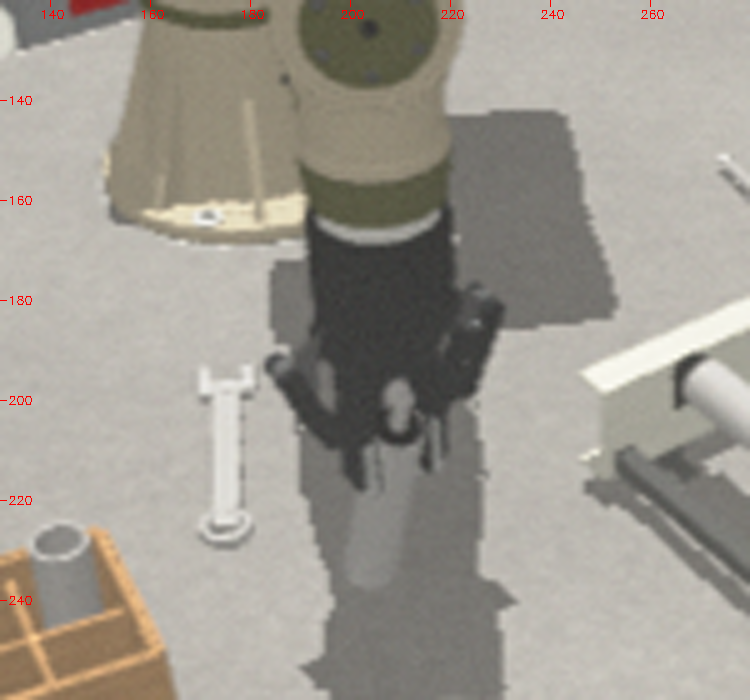

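Call:
step_arm:
  series:
    - [[1.1,0,-0.5],0,255]
    - [[2.1,0,-1.0],0,255]
    - [[3.1,0,-1.6],0,255]
    - [[4.0,0,-2.4],0,255]
    - [[4.9,0,-3.2],0,255]

```text
clock: 10.2
tcp_pos: [0.5608, -0.1598, 0.0778]
orientation: [0.007, 0.006, 1.0, -0.006]
wrist_force: [0.8, -0.5, 3.9]
finger_gap: 0.0311
```

Call:
step_arm:
  series:
    - [[0.8,0,-0.9],0,255]
    - [[1.5,0,-1.9],0,255]
    - [[2.1,0,-2.9],0,255]
    - [[2.7,0,-3.9],0,255]
    - [[2.7,0,-3.9],0,255]

```text
clock: 10.82
tcp_pos: [0.5894, -0.1603, 0.0382]
orientation: [0.008, 0.005, 1.0, -0.007]
wrist_force: [2.9, -0.0, 2.8]
finger_gap: 0.0313
```

```bash
python3 -c "
from h import *
snap('scene','s4');s=env.get_state();print(s['clock'],s['tcp_pos'],yaw(),s['wrist_force'])
crop('s4',130,120,280,260,5,'s4c')
"
```

```text
10.875 [ 0.5889557  -0.16025988  0.0384262 ] 3.1307821920371333 [ 2.68468637 -0.00800692  2.38322715]
```

View pics/s4c.png

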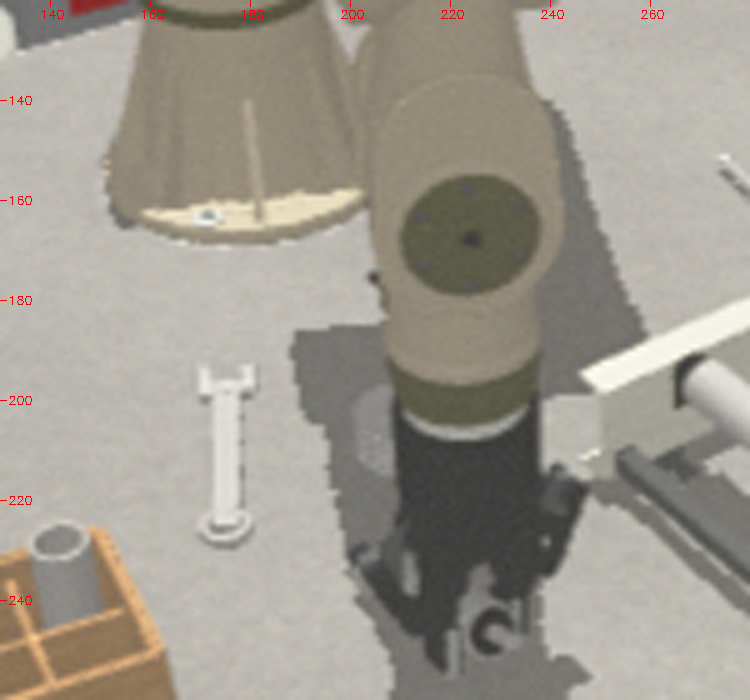

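Call:
step_arm:
  series:
    - [[0.3,0,-0.9],0,255]
    - [[0.6,0,-1.8],0,255]
    - [[0.8,0,-2.7],0,255]
    - [[0.9,0,-3.4],0,255]
    - [[0.9,0,-3.4],0,255]

```text
clock: 11.5
tcp_pos: [0.5967, -0.1599, 0.0031]
orientation: [0.006, 0.005, 1.0, -0.006]
wrist_force: [0.4, -0.3, 0.6]
finger_gap: 0.0306
```

```bash
python3 -c "
from h import *
snap('scene','s5');s=env.get_state();print(s['clock'],s['tcp_pos'],yaw(),s['wrist_force'])
crop('s5',150,170,270,290,6,'s5c')
"
```

```text
11.55 [ 0.59661927 -0.15988436  0.00348008] 3.130682944823422 [-0.45990099  0.88551274 -0.76246676]
```

View pics/s5c.png

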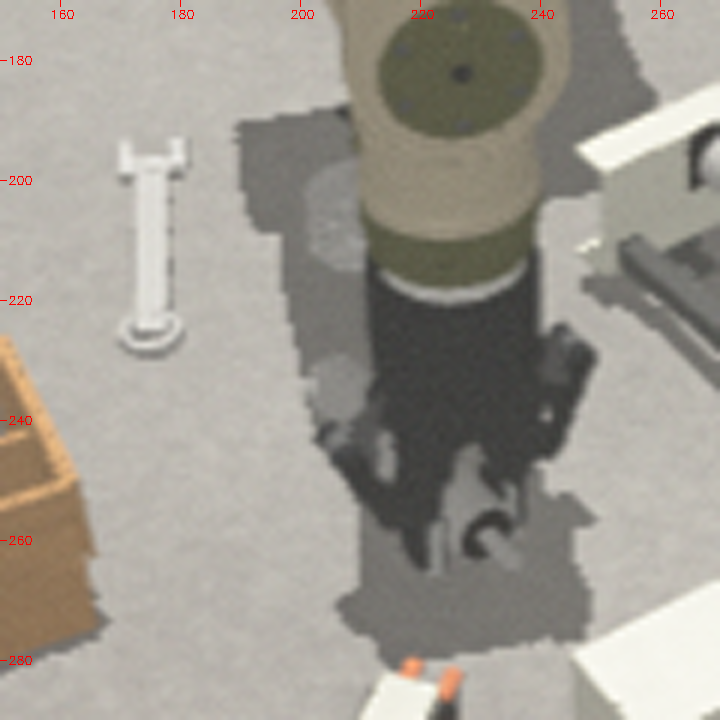

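Call:
step_arm:
  series:
    - [[0,0,0],0,130]
    - [[0,0,0],0,110]
    - [[0,0,0],0,90]
    - [[0,0,0],0,70]
    - [[0,0,0],0,70]

```text
clock: 12.18
tcp_pos: [0.5967, -0.1599, 0.0036]
orientation: [0.006, 0.005, 1.0, -0.006]
wrist_force: [-0.1, 0.3, 0.7]
finger_gap: 0.062
```

Call:
step_arm:
  series:
    - [[0,0,0],0,70]
    - [[0,0,0],0,70]
    - [[0,0,3],0,0]
    - [[0,0,8],0,0]
    - [[0,0,13],0,0]

```text
clock: 12.8
tcp_pos: [0.5963, -0.1598, 0.1346]
orientation: [0.006, 0.005, 1.0, -0.006]
wrist_force: [0.4, 0.5, 0.4]
finger_gap: 0.0853
```

Call:
step_arm:
  series:
    - [[-4,0,0],0,0]
    - [[-8,0,2],0,0]
    - [[-10,0,2],0,0]

```text
clock: 13.18
tcp_pos: [0.4953, -0.1599, 0.1562]
orientation: [0.007, 0.006, 1.0, -0.007]
wrist_force: [0.4, -0.2, 0.1]
finger_gap: 0.0858
```

```bash
python3 -c "
from h import *
snap('scene','s6');snap('wrist','w6');s=env.get_state();print(s['clock'],s['tcp_pos'],yaw(),s['wrist_force'])
crop('s6',150,170,270,290,6,'s6c')
"
```

```text
13.275 [ 0.49455117 -0.15952053  0.15521548] 3.129768624830263 [0.9856802  0.03389045 0.07299262]
```

View pics/s6c.png

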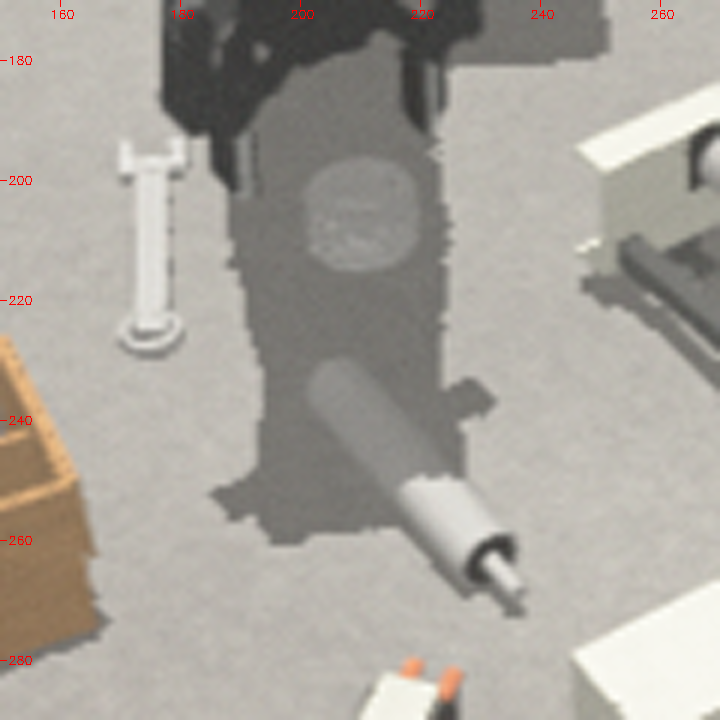

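View pics/w6.png

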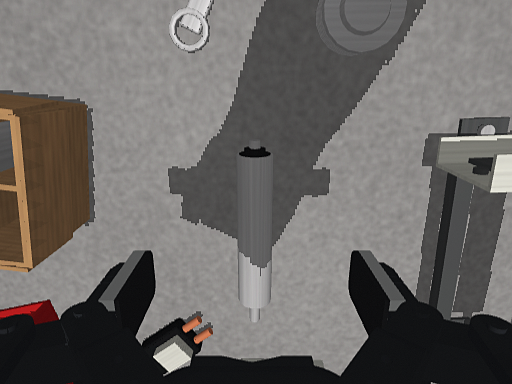

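```bash
python3 - <<'E'
from h import *
np.set_printoptions(precision=4,suppress=True)
crop('w6',225,130,285,335,4,'w6c')
print(atz('w6',254.5,143,.016),atz('w6',255,321,.016),atz('s6',236,269,.016))
print(atz('w6',237.5,230,.016),atz('w6',271.5,230,.016))
E
```

```text
[ 0.4656 -0.1593  0.016 ] [ 0.6467 -0.1607  0.016 ] [ 0.6458 -0.1624  0.016 ]
[ 0.5458 -0.1758  0.016 ] [ 0.546  -0.1446  0.016 ]
```

View pics/w6c.png

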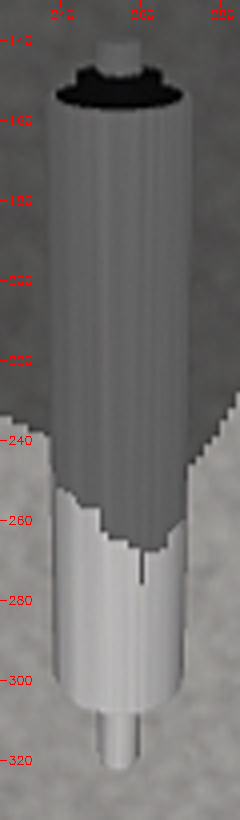

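Call:
step_arm:
  series:
    - [[4,0,0],0,0]
    - [[5.5,-0.05,-3],0,0]
    - [[5.5,-0.05,-9],0,0]
    - [[5.5,-0.05,-14],0,0]
    - [[5.5,-0.05,-15.2],0,0]

```text
clock: 13.9
tcp_pos: [0.5473, -0.1587, -0.0006]
orientation: [0.002, 0.006, 1.0, -0.005]
wrist_force: [0.4, 0.1, -0.2]
finger_gap: 0.0851
```

Call:
step_arm:
  series:
    - [[0,0,0],0,120]
    - [[0,0,0],0,255]
    - [[0,0,0],0,255]
    - [[0,0,0],0,255]
    - [[0,0,0],0,255]
  newtons: 60

```text
clock: 14.52
tcp_pos: [0.549, -0.1593, 0.0017]
orientation: [0.004, 0.006, 1.0, -0.005]
wrist_force: [-0.3, 0.2, 6.5]
finger_gap: 0.0301
```

Call:
step_arm:
  series:
    - [[0,0,1],0,255]
    - [[0,0,5],0,255]
    - [[0,0,10],0,255]
    - [[0,4,13],0.01,255]
    - [[-0.2,10,14],0.02,255]

```text
clock: 15.15
tcp_pos: [0.5489, -0.0601, 0.1452]
orientation: [0.007, -0.003, 1.0, -0.006]
wrist_force: [0.9, 0.7, -3.2]
finger_gap: 0.0304
```

Call:
step_arm:
  series:
    - [[-0.1,6,0],0.014,255]
    - [[-0.2,12,0],0.014,255]
    - [[-0.4,18,0],0.014,255]
    - [[-0.6,24,0],0.014,255]
    - [[-0.6,26,0],0.014,255]

```text
clock: 15.78
tcp_pos: [0.5421, 0.2031, 0.1458]
orientation: [0.008, -0.012, 1.0, -0.006]
wrist_force: [0.4, -0.7, -2.6]
finger_gap: 0.0299
```

```bash
python3 -c "
from h import *
snap('scene','s7');snap('wrist','w7');s=env.get_state();print(s['clock'],s['tcp_pos'],yaw(),s['wrist_force'],s['finger_gap'])
crop('s7',220,80,400,250,4,'s7c')
print(slotp(-.0305,0,.111))
"
```

```text
15.875 [0.54253454 0.20184815 0.14554232] 3.1642948572315497 [ 0.46115612 -0.54357968 -2.45577578] 0.030177922776214932
[0.54050953 0.21083758 0.111     ]
```

View pics/s7c.png

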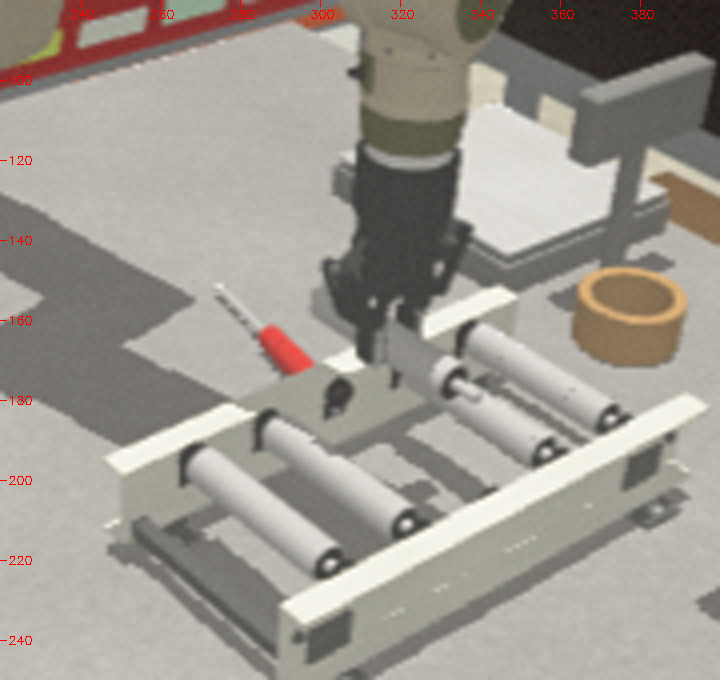

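View pics/w7.png

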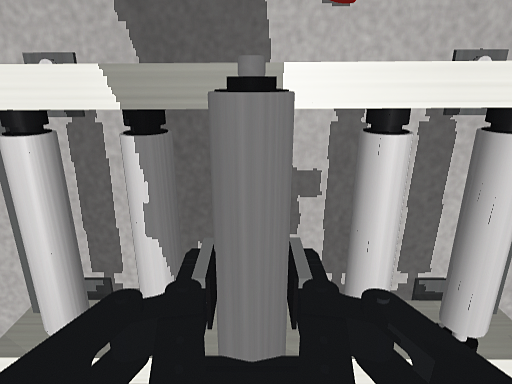

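```bash
python3 -c "
from h import *
print(atz('w7',251.5,56,.160), atz('w7',250.8,92,.176),atz('w7',251,250,.176))
print(proj('w7',slotp(-.115,0,.16)))
print('sprung tip scene', tri(('s7',339,178.5)) if 0 else atz('s7',339,178,.16))
s=env.get_state(); import numpy as np
R=Ro.from_euler('z',-.025).as_matrix(); print('slot frame tcp',R@(s['tcp_pos']-S0))
"
```

```text
[0.45617662 0.20110947 0.16      ] [0.46771837 0.20131864 0.176     ] [0.52392439 0.20258477 0.176     ]
(np.float64(273.1743334389666), np.float64(56.064083206939245))
sprung tip scene [0.63165414 0.20964448 0.16      ]
slot frame tcp [-0.02870033 -0.00903724  0.14554232]
```

Call:
step_arm:
  series:
    - [[0,0.87,0],0,255]
    - [[0,0.87,-2],0,255]
    - [[0,0.87,-4.5],0,255]
    - [[0,0.87,-5.0],0,255]
  newtons: 30

```text
clock: 16.38
tcp_pos: [0.5414, 0.2089, 0.0939]
orientation: [0.006, -0.01, 1.0, -0.007]
wrist_force: [-0.4, -0.9, -1.2]
finger_gap: 0.0299
```

Call:
step_arm:
  series:
    - [[0,0,-0.5],0,255]
    - [[0,0,-1.0],0,255]
    - [[0,0,-1.5],0,255]
    - [[0,0,-2.0],0,255]
    - [[0,0,-2.3],0,255]

```text
clock: 17.0
tcp_pos: [0.5461, 0.2087, 0.0744]
orientation: [0.011, -0.01, 1.0, -0.007]
wrist_force: [5.5, -4.0, 7.1]
finger_gap: 0.0305
```

```bash
cat >> h.py <<'E'
def st():
    s=env.get_state(); R=Ro.from_euler('z',-SY).as_matrix(); print('t',round(s['clock'],2),'tcp',s['tcp_pos'].round(4),'slot',(R@(s['tcp_pos']-S0)).round(4),'yaw',round(yaw(),4),'F',s['wrist_force'].round(1),'M',s['ft_torque'].round(2),'gap',round(s['finger_gap'],4))
E
python3 -c "
from h import *
snap('scene','s8');snap('wrist','w8');st()
crop('s8',220,80,400,250,4,'s8c')
"
```

```text
t 17.1 tcp [0.5461 0.2087 0.0743] slot [-0.0249 -0.0023  0.0743] yaw 3.1611 F [ 5.3 -1.4  7.3] M [-0.52 -0.51  0.14] gap 0.0299
```

View pics/s8c.png

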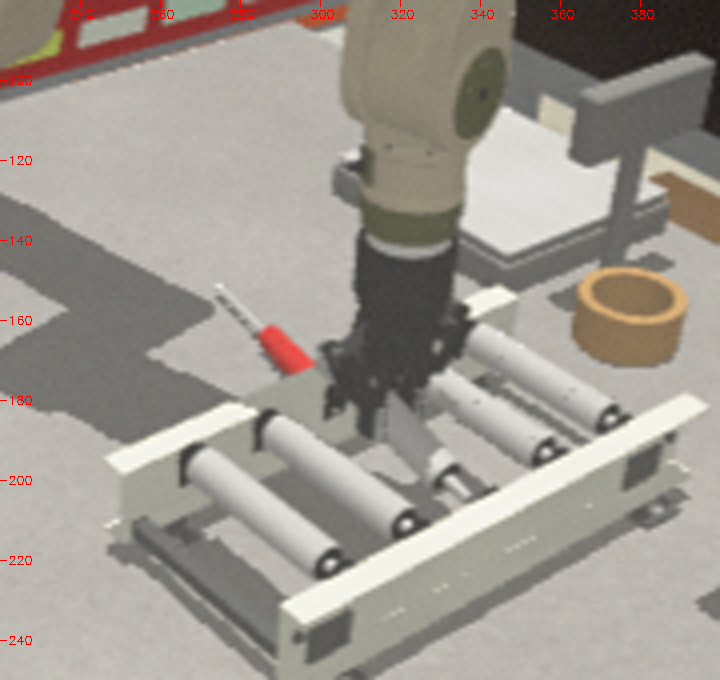

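View pics/w8.png

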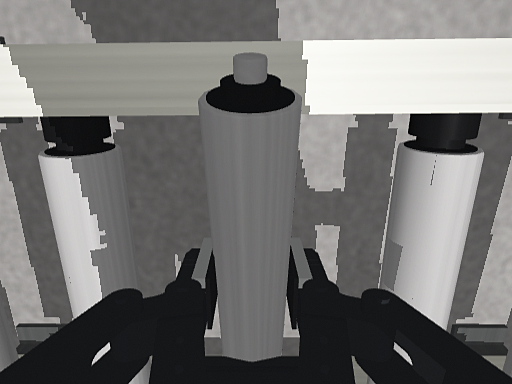

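```bash
python3 -c "
from h import *
crop('w8',30,40,500,170,1,'x')
R=Ro.from_euler('z',-SY).as_matrix()
f=lambda t,u,v,z:(R@(atz(t,u,v,z)-S0)).round(4)
print(f('w8',77,125,.078),f('w8',444,125,.078))
print(f('w8',80,155,.08),f('w8',441,155,.08))
print('roller',f('w8',250,70,.11),f('w8',250,100,.12),f('w8',250,230,.095))
print('w2 neigh', f('w2',130,95,.078),f('w2',379,95,.078), f('w2',254.5,90,.076),f('w2',157,330,.08),f('w2',351,330,.08))
print('w7 neigh', f('w7',144,120,.078),f('w7',388,120,.078),'roller',f('w7',251,57,.16))
"
```

```text
[-0.0862 -0.074   0.078 ] [-0.0854  0.0742  0.078 ]
[-0.0742 -0.0738  0.08  ] [-0.0736  0.0741  0.08  ]
roller [-0.1063 -0.0028  0.11  ] [-0.0984 -0.0027  0.12  ] [-0.0472 -0.0036  0.095 ]
w2 neigh [-0.0836 -0.075   0.078 ] [-0.0834  0.0743  0.078 ] [-0.0864 -0.0002  0.076 ] [ 0.0853 -0.0728  0.08  ] [0.0849 0.0718 0.08  ]
w7 neigh [-0.0833 -0.0748  0.078 ] [-0.0831  0.0747  0.078 ] roller [-0.1147 -0.0078  0.16  ]
```

```bash
python3 -c "
from h import *
crop('w2',100,60,410,130,2,'y2'); crop('w8',20,30,500,170,1,'y8')
im=cv2.imread('pics/w8.png')[30:180,30:490]; cv2.imwrite('pics/y8.png',cv2.resize(im,None,fx=1.7,fy=1.7,interpolation=2))"
```

```text
(no output)
```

View pics/y8.png

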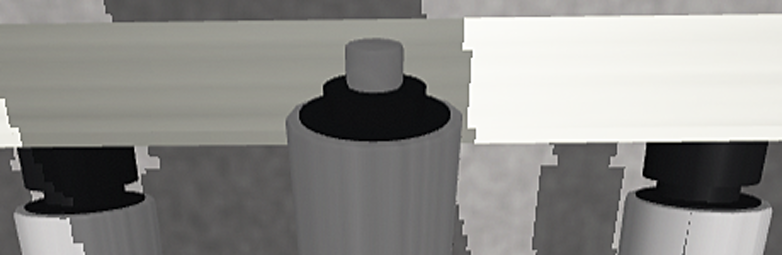

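View pics/y2.png

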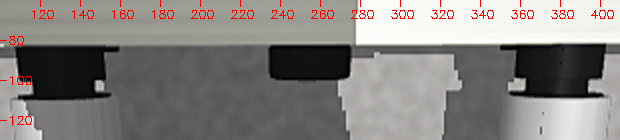

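Call:
step_arm:
  series:
    - [[0,0,0.2],0,255]
    - [[0,0.15,0.4],0.004,255]
    - [[0,0.3,0.4],0.008,255]
    - [[0,0.3,0.4],0.008,255]
  newtons: 60

```text
clock: 17.6
tcp_pos: [0.5456, 0.2118, 0.0778]
orientation: [0.01, -0.014, 1.0, -0.007]
wrist_force: [-0.4, 0.0, -2.0]
finger_gap: 0.0302
```

```bash
python3 -c "
from h import *
snap('scene','s9');snap('wrist','w9');st()
crop('s9',280,130,380,230,7,'s9c'); crop('w9',170,30,340,230,4,'w9c')
"
```

```text
t 17.7 tcp [0.5457 0.2117 0.0779] slot [-0.0253  0.0007  0.0779] yaw 3.1693 F [-0.  -0.4 -2.3] M [-0.02 -0.01 -0.03] gap 0.0302
```

View pics/s9c.png

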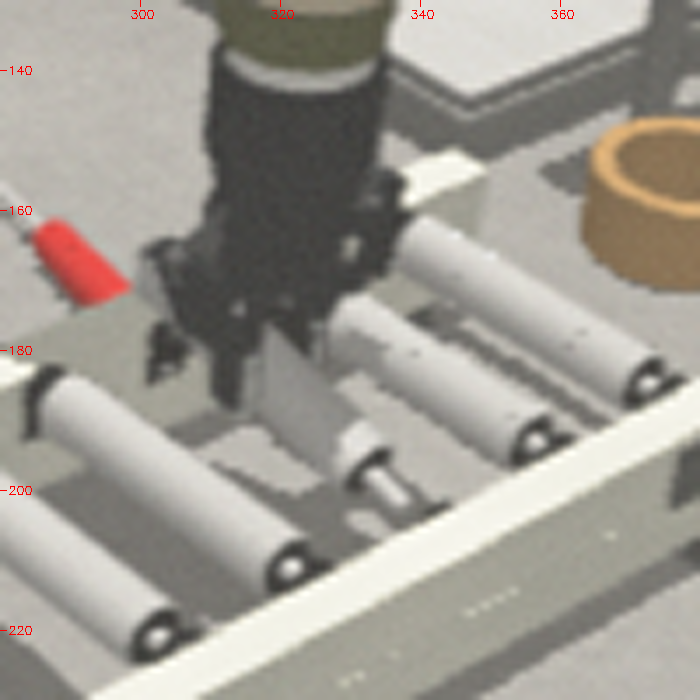

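View pics/w9c.png

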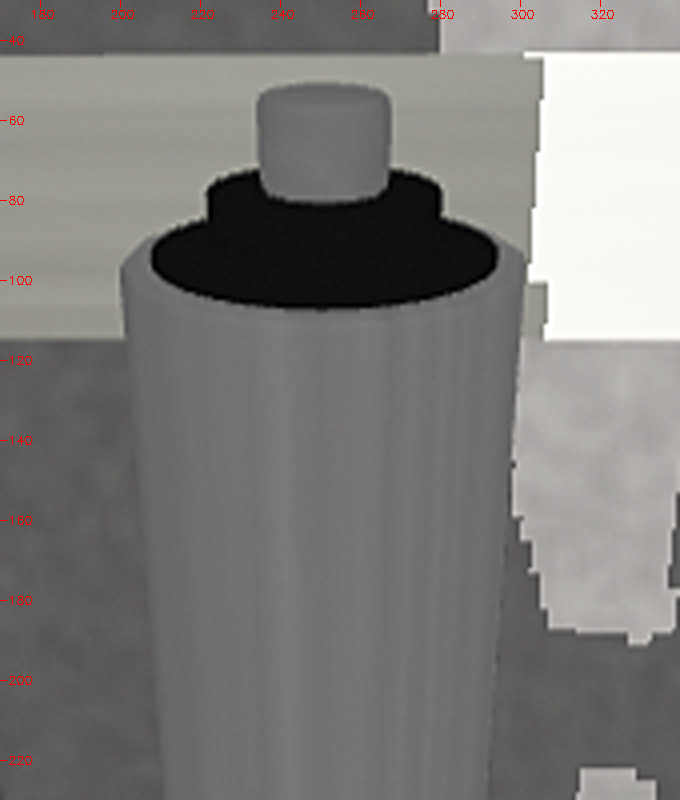

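```bash
cat >> h.py <<'E'
from scipy.optimize import least_squares
def pose(tagw,tagsc,rt,re,spr,y=0.0,p=0.,wid=None):
    # unknown fixed tip x,z (slot), tilt th ; row of tip centre, row of tube end centre in wrist; sprung tip pixel in scene
    def pt(q,s,up=0): x,z,th=q; return slotp(x+s*np.cos(th)+up*np.sin(th),y,z-s*np.sin(th)+up*np.cos(th))
    def res(q):
        r=[]
        if tagw:
            r+=[proj(tagw,pt(q,0))[1]-rt, proj(tagw,pt(q,.012))[1]-re]
            if wid: 
                pp=pt(q,.012); yv=slotp(0,.016,0)-S0; r.append(proj(tagw,pp+yv)[0]-proj(tagw,pp-yv)[0]-wid)
        if spr is not None:
            u,v=proj(tagsc,pt(q,.182-p)); r+=[2*(u-spr[0]),2*(v-spr[1])]
        return r
    s=least_squares(res,[-.108,.105,.2]); x,z,th=s.x
    print('fixed tip x,z',(x*1e3).round(1),(z*1e3).round(1),'tilt deg',np.degrees(th).round(1),'sprung',((x+(.182-p)*np.cos(th))*1e3).round(1),((z-(.182-p)*np.sin(th))*1e3).round(1),'res',np.round(s.fun,1))
E
python3 -c "
from h import *
pose('w9','s9',55,95.5,None,wid=99.5)
pose('w9','s9',55,95.5,(337.4,201.1))
pose('w9','s9',55,95.5,(337.4,201.1),wid=99.5)
pose('w9','s9',55,95.5,(338.4,202.1),wid=99.5)
"
```

```text
fixed tip x,z -111.1 107.4 tilt deg 3.1 sprung 70.6 97.4 res [ 0.1 -0.1  0.1]
fixed tip x,z -110.9 113.5 tilt deg 12.0 sprung 67.1 75.7 res [-0.5  0.4  1.2  0.5]
fixed tip x,z -111.0 109.1 tilt deg 10.4 sprung 68.0 76.1 res [ 0.1 -0.4  0.3  1.6  0.6]
fixed tip x,z -110.9 109.0 tilt deg 11.2 sprung 67.6 73.8 res [ 0.4 -0.3  0.  -0.7 -0.3]
```

Call:
step_arm:
  series:
    - [[0.4,0,0],0,255]
    - [[0.8,0,0],0,255]
    - [[1.1,0,0],0,255]
    - [[1.1,0,0],0,255]

```text
clock: 18.2
tcp_pos: [0.5571, 0.2117, 0.0778]
orientation: [0.01, -0.014, 1.0, -0.007]
wrist_force: [-0.8, -0.1, -1.9]
finger_gap: 0.0305
```

Call:
step_arm:
  series:
    - [[0.2,0,0],0,255]
    - [[0.4,0,0],0,255]
    - [[0.6,0,0],0,255]
    - [[0.6,0,0],0,255]

```text
clock: 18.7
tcp_pos: [0.5633, 0.2117, 0.0778]
orientation: [0.01, -0.014, 1.0, -0.007]
wrist_force: [-1.1, 0.6, -2.1]
finger_gap: 0.03
```

```bash
python3 -c "
from h import *
snap('scene','s10');snap('wrist','w10');st()
crop('s10',290,150,370,230,8,'s10c')
"
```

```text
t 18.8 tcp [0.5631 0.2117 0.0778] slot [-0.0079  0.0003  0.0778] yaw 3.1691 F [-0.1  0.5 -2. ] M [-0.    0.15 -0.04] gap 0.0305
```

View pics/s10c.png

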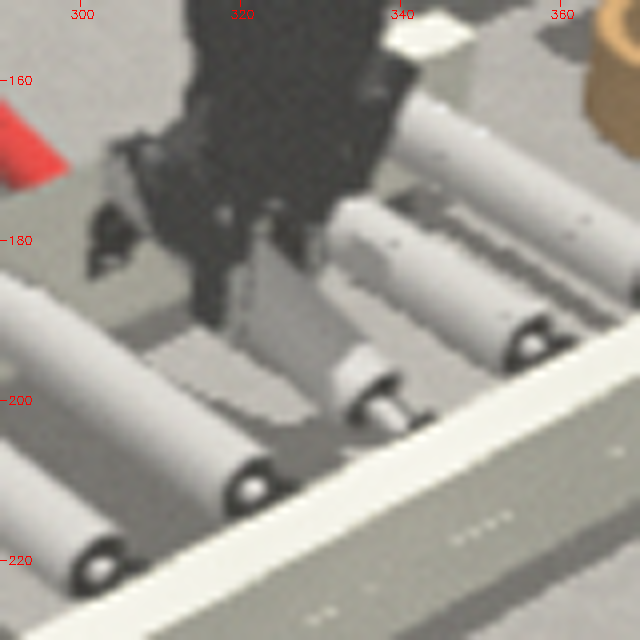

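View pics/w10.png

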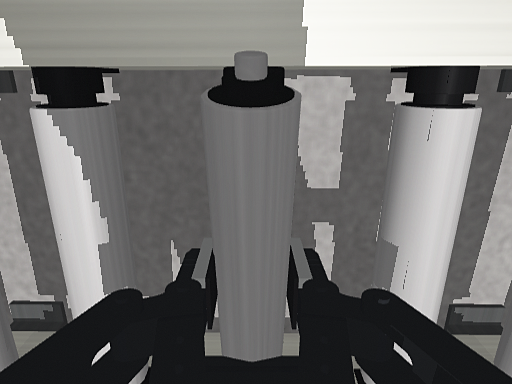

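Call:
step_arm:
  series:
    - [[0.15,0,-0.03],0,255]
    - [[0.3,0,-0.06],0,255]
    - [[0.45,0,-0.1],0,255]
    - [[0.45,0,-0.1],0,255]

```text
clock: 19.3
tcp_pos: [0.5678, 0.2118, 0.0769]
orientation: [0.01, -0.014, 1.0, -0.007]
wrist_force: [-0.8, 1.3, -1.6]
finger_gap: 0.0305
```

```bash
python3 -c "
from h import *
st()"
```

```text
t 19.3 tcp [0.5678 0.2118 0.0769] slot [-0.0032  0.0003  0.0769] yaw 3.1692 F [-0.8  1.3 -1.6] M [ 0.13 -0.03  0.11] gap 0.0305
```

Call:
step_arm:
  series:
    - [[0.15,0,-0.02],0,255]
    - [[0.3,0,-0.04],0,255]
    - [[0.45,0,-0.05],0,255]
    - [[0.45,0,-0.05],0,255]

```text
clock: 19.8
tcp_pos: [0.5716, 0.2118, 0.0762]
orientation: [0.01, -0.014, 1.0, -0.006]
wrist_force: [-4.0, 0.4, -0.7]
finger_gap: 0.0304
```

```bash
python3 -c "
from h import *
snap('scene','s11');st()
crop('s11',290,150,370,230,8,'s11c')"
```

```text
t 19.85 tcp [0.5716 0.2118 0.0762] slot [0.0006 0.0002 0.0762] yaw 3.1695 F [-4.7  0.5 -0.4] M [0.2  0.76 0.12] gap 0.03
```

View pics/s11c.png

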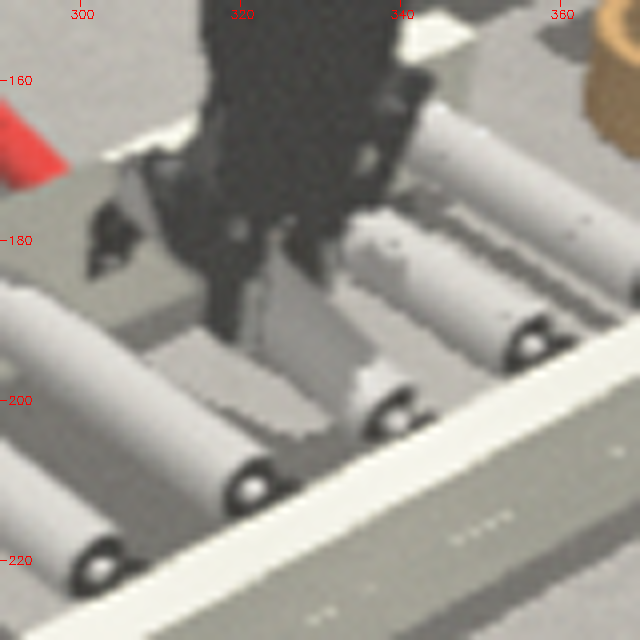

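Call:
step_arm:
  series:
    - [[0.2,0,0],0,255]
    - [[0.4,0,0],0,255]
    - [[0.6,0,0],0,255]
    - [[0.9,0.02,0],0,255]
    - [[0.9,0.02,0],0,255]
  newtons: 70

```text
clock: 20.48
tcp_pos: [0.5788, 0.212, 0.0753]
orientation: [0.008, -0.014, 1.0, -0.007]
wrist_force: [-6.6, 1.6, 0.2]
finger_gap: 0.03
```

```bash
python3 -c "
from h import *
snap('wrist','w12');st()"
```

```text
t 20.52 tcp [0.5787 0.212  0.0754] slot [0.0077 0.0002 0.0754] yaw 3.1698 F [-7.5  0.3  0.6] M [0.27 1.39 0.1 ] gap 0.03
```

View pics/w12.png

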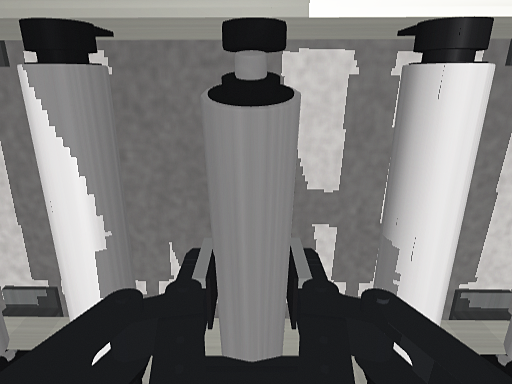

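Call:
step_arm:
  series:
    - [[0.3,0.03,0],0,255]
    - [[0.5,0.06,0],0,255]
    - [[0.7,0.1,0],0,255]
    - [[0.7,0.1,-0.2],0,255]
    - [[0.7,0.1,-0.4],0,255]

```text
clock: 21.15
tcp_pos: [0.5834, 0.2124, 0.0712]
orientation: [0.006, -0.014, 1.0, -0.007]
wrist_force: [-12.0, -1.7, 9.1]
finger_gap: 0.0298
```

```bash
python3 -c "
from h import *
snap('wrist','w13');st()"
```

```text
t 21.2 tcp [0.5834 0.2124 0.0712] slot [0.0124 0.0005 0.0712] yaw 3.1697 F [-11.4  -0.4   7. ] M [-0.21  1.63 -0.11] gap 0.0301
```

View pics/w13.png

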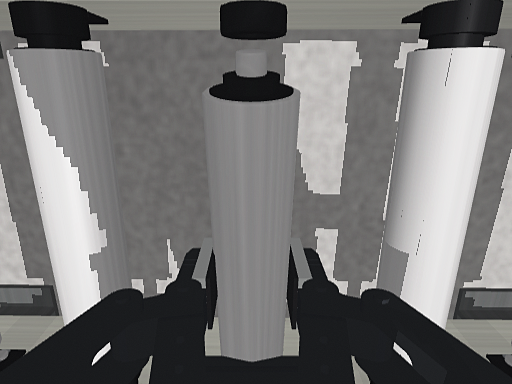

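Call:
step_arm:
  series:
    - [[0,0,-0.3],0,255]
    - [[-0.1,0,-0.6],0,255]
    - [[-0.1,0,-0.8],0,255]
    - [[-0.1,0,-0.8],0,255]

```text
clock: 21.7
tcp_pos: [0.5813, 0.2123, 0.0637]
orientation: [0.005, -0.014, 1.0, -0.007]
wrist_force: [-9.2, 0.2, 7.3]
finger_gap: 0.0299
```

```bash
python3 -c "
from h import *
snap('wrist','w14');st();snap('scene','s14');crop('s14',290,150,370,230,8,'s14c')"
```

```text
t 21.75 tcp [0.5813 0.2124 0.0638] slot [0.0104 0.0005 0.0638] yaw 3.1699 F [-9.8  0.6  5.8] M [0.08 1.18 0.01] gap 0.0298
```

View pics/w14.png

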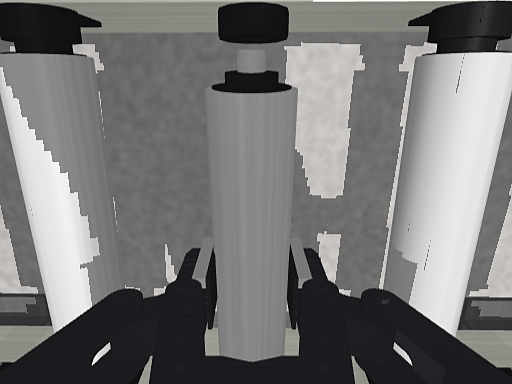

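View pics/s14c.png

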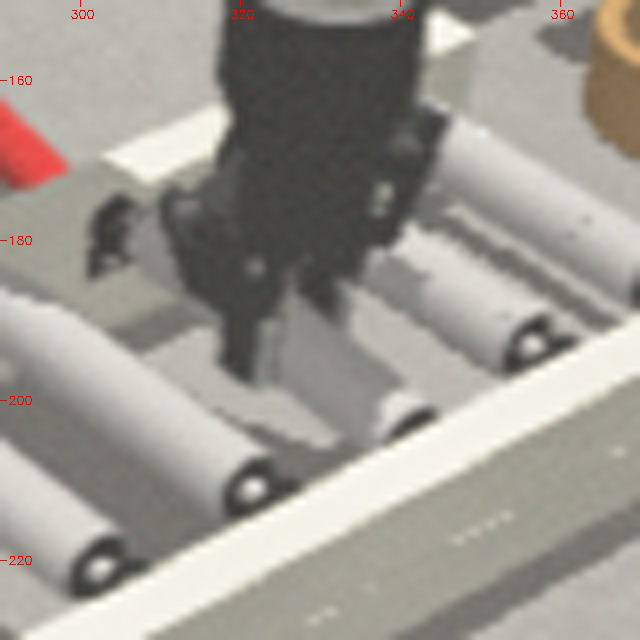

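```bash
python3 -c "
from h import *
R=Ro.from_euler('z',-SY).as_matrix()
f=lambda t,u,v,z:(R@(atz(t,u,v,z)-S0)).round(4)
im=np.clip(cv2.imread('pics/w14.png').astype(float)*2,0,255).astype('uint8'); cv2.imwrite('pics/w14g.png',im)
crop('w14g',200,0,310,110,6,'w14c')
for z in(.08,.084,.088): print(z,f('w14',251.5,47,z), f('w14',252,93,z),f('w14',252,93,z+.016))
print('cup mouth proj',proj('w14',slotp(-.0815,0,.0744+.0125)),proj('w14',slotp(-.0915,0,.0744+.0125)))
"
```

```text
0.08 [-0.0786 -0.0006  0.08  ] [-0.0634 -0.0004  0.08  ] [-0.0639 -0.0001  0.096 ]
0.084 [-0.0783 -0.0005  0.084 ] [-0.0635 -0.0003  0.084 ] [-0.0641 -0.0001  0.1   ]
0.088 [-0.0779 -0.0004  0.088 ] [-0.0636 -0.0003  0.088 ] [-0.0642 -0.      0.104 ]
cup mouth proj (np.float64(252.9632880829058), np.float64(35.31096430288474)) (np.float64(253.0565750063933), np.float64(0.4024717441720327))
```

View pics/w14c.png

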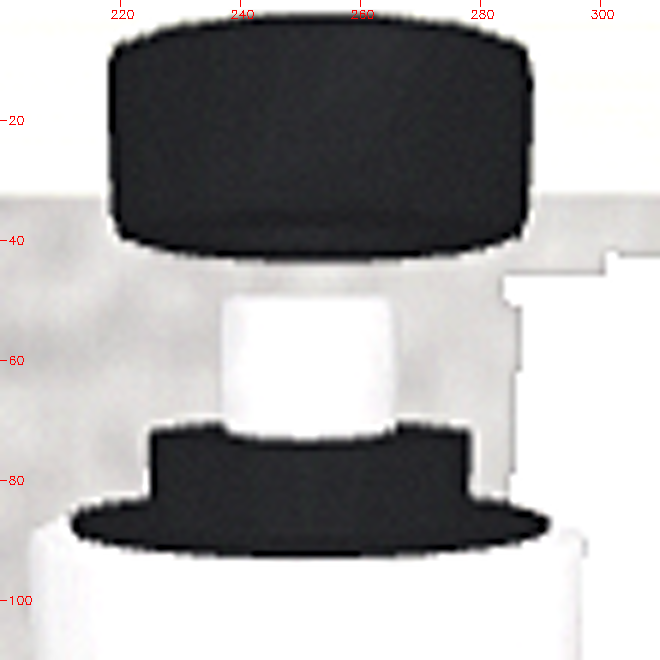

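Call:
step_arm:
  series:
    - [[0,0.03,-0.2],0,255]
    - [[0,0.05,-0.4],0,255]
    - [[0,0.05,-0.5],0,255]
    - [[0,0.05,-0.5],0,255]

```text
clock: 22.3
tcp_pos: [0.5802, 0.2125, 0.0593]
orientation: [0.004, -0.014, 1.0, -0.008]
wrist_force: [-8.8, -1.2, 5.7]
finger_gap: 0.0295
```

```bash
python3 -c "
from h import *
snap('wrist','w15');st()
im=np.clip(cv2.imread('pics/w15.png').astype(float)*2,0,255).astype('uint8'); cv2.imwrite('pics/w15g.png',im)
crop('w15g',200,0,310,110,6,'w15c')
for z in(.070,.0744,.079):
  print(z,[np.round(proj('w15',slotp(x,0,z+d)),1) for x,d in((-.0915,.0125),(-.0815,.0125),(-.0815,-.0125))])
"
```

```text
t 22.35 tcp [0.5802 0.2125 0.0593] slot [0.0093 0.0007 0.0593] yaw 3.1698 F [-8.5 -0.8  6.8] M [-0.01  1.2  -0.03] gap 0.0301
0.07 [array([252.2,   4.2]), array([252.1,  38.9]), array([253. ,  46.3])]
0.0744 [array([252. ,   1.1]), array([251.9,  37.2]), array([252.9,  45.2])]
0.079 [array([251.7,  -2.5]), array([251.7,  35.3]), array([252.7,  44. ])]
```

View pics/w15c.png

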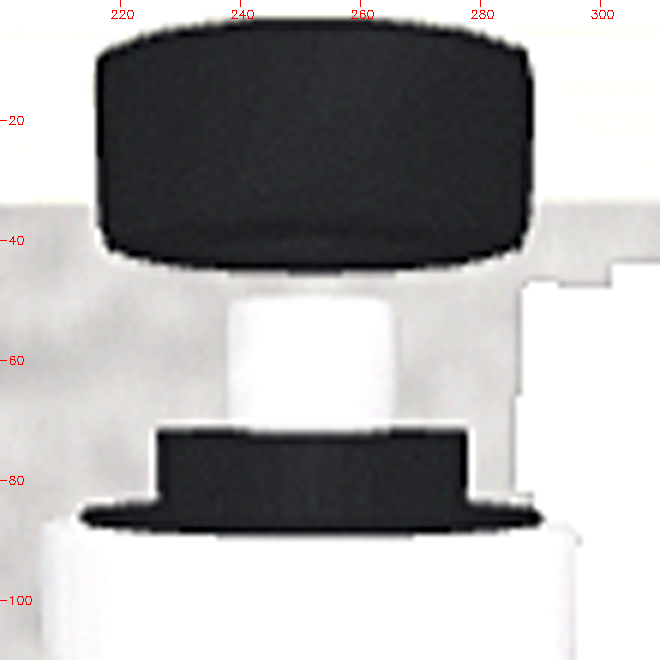

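Call:
step_arm:
  series:
    - [[0,0,-0.1],0,255]
    - [[-0.2,0,-0.1],0,255]
    - [[-0.4,0,-0.1],0,255]
    - [[-0.6,0,-0.1],0,255]
    - [[-0.6,0,-0.1],0,255]

```text
clock: 22.98
tcp_pos: [0.5741, 0.2124, 0.0591]
orientation: [0.004, -0.014, 1.0, -0.008]
wrist_force: [-5.1, -0.5, 4.7]
finger_gap: 0.0302
```

```bash
python3 -c "
from h import *
snap('wrist','w16');st()
im=np.clip(cv2.imread('pics/w16.png').astype(float)*2,0,255).astype('uint8'); cv2.imwrite('pics/w16g.png',im)
crop('w16g',200,0,310,110,6,'w16c')
"
```

```text
t 23.02 tcp [0.5742 0.2124 0.0591] slot [0.0032 0.0007 0.0591] yaw 3.1696 F [-6.2  0.5  4.1] M [ 0.    0.67 -0.03] gap 0.0297
```

View pics/w16c.png

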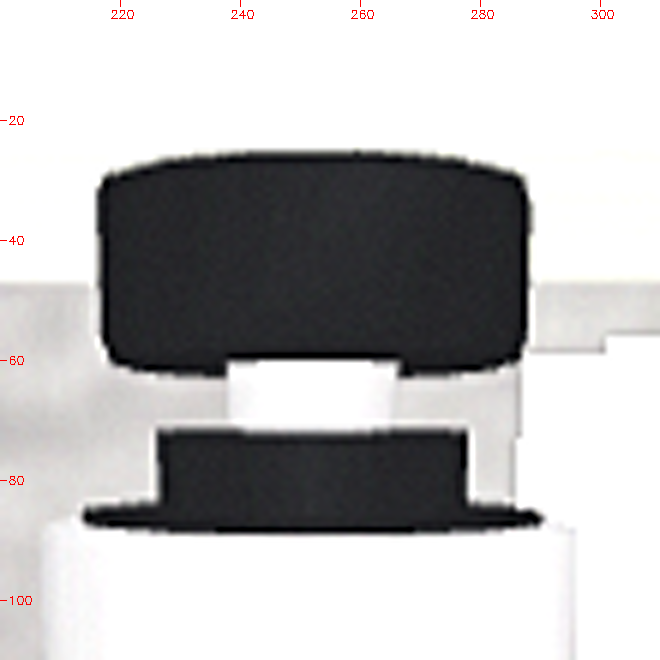

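Call:
step_arm:
  series:
    - [[-0.2,0,0],0,255]
    - [[-0.4,0,0],0,255]
    - [[-0.4,0,0],0,255]

```text
clock: 23.4
tcp_pos: [0.571, 0.2123, 0.0594]
orientation: [0.005, -0.014, 1.0, -0.008]
wrist_force: [-2.6, -0.4, 1.4]
finger_gap: 0.0303
```

```bash
python3 -c "
from h import *
snap('wrist','w17');st()
im=np.clip(cv2.imread('pics/w17.png').astype(float)*2,0,255).astype('uint8'); cv2.imwrite('pics/w17g.png',im)
crop('w17g',200,0,310,110,6,'w17c')
snap('scene','s17');crop('s17',290,150,370,230,8,'s17c')
"
```

```text
t 23.45 tcp [0.571  0.2123 0.0595] slot [0.     0.0007 0.0595] yaw 3.1694 F [-3.1 -1.3  0.8] M [ 0.01 -0.1   0.  ] gap 0.0298
```

View pics/w17c.png

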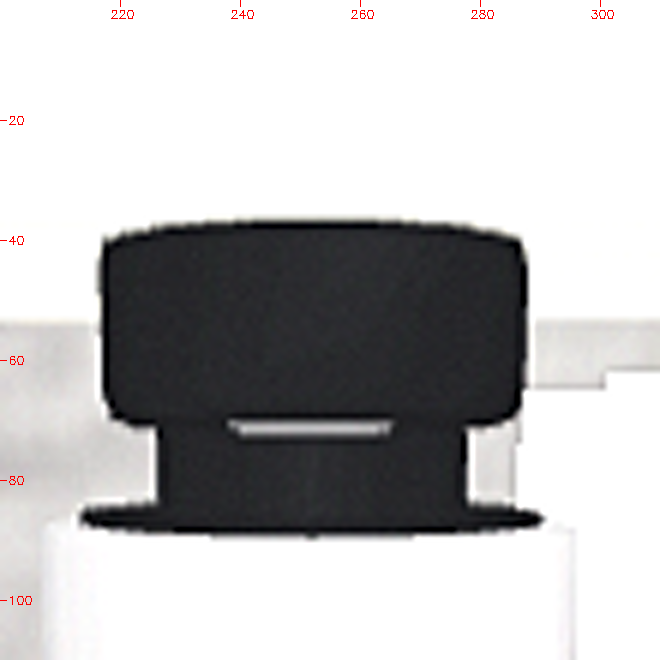

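View pics/s17c.png

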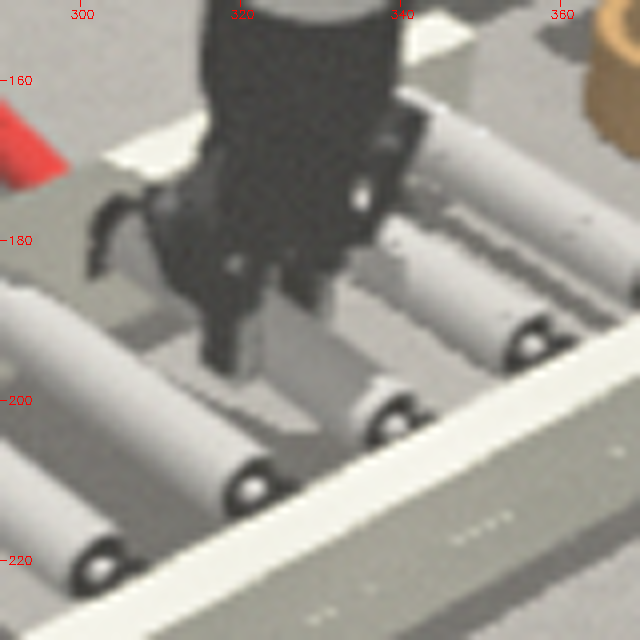

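Call:
step_arm:
  series:
    - [[-0.15,0,0],0,255]
    - [[-0.2,0,0],0,255]
    - [[-0.2,0,0],0,255]

```text
clock: 23.88
tcp_pos: [0.5708, 0.2123, 0.0595]
orientation: [0.007, -0.014, 1.0, -0.008]
wrist_force: [5.6, -0.6, -4.4]
finger_gap: 0.0299
```

Call:
step_arm:
  series:
    - [[0,0,0],0,140]
    - [[0,0,0],0,120]
    - [[0,0,0],0,115]
    - [[0,0,0],0,115]

```text
clock: 24.38
tcp_pos: [0.5706, 0.2123, 0.0596]
orientation: [0.006, -0.014, 1.0, -0.008]
wrist_force: [0.8, 0.0, -0.4]
finger_gap: 0.0469
```

```bash
python3 -c "
from h import *
snap('wrist','w18');st()
im=np.clip(cv2.imread('pics/w18.png').astype(float)*1.5,0,255).astype('uint8'); cv2.imwrite('pics/w18g.png',im)
"
```

```text
t 24.43 tcp [0.5707 0.2123 0.0596] slot [-0.0003  0.0007  0.0596] yaw 3.169 F [-0.2 -0.8  0.7] M [ 0.    0.03 -0.02] gap 0.0473
```

View pics/w18g.png

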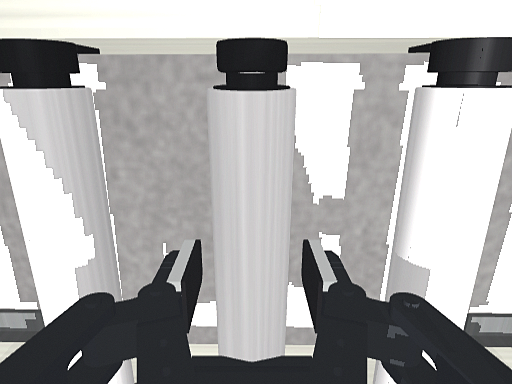

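Call:
step_arm:
  series:
    - [[0,0,1],0,115]
    - [[0,0,3],0,115]
    - [[0,0,6],0,115]
    - [[0,0,9],0,115]
    - [[0,0,10],0,115]

```text
clock: 25.05
tcp_pos: [0.572, 0.2127, 0.1624]
orientation: [0.009, -0.014, 1.0, -0.007]
wrist_force: [-0.4, -0.0, -0.4]
finger_gap: 0.0466
```

Call:
step_arm:
  series:
    - [[0,-4,3],0,60]
    - [[0,-9,5],0,0]
    - [[-2,-15,5],0,0]
    - [[-4,-21,5],0,0]
    - [[-6,-27,5],0,0]

```text
clock: 25.68
tcp_pos: [0.5116, -0.0568, 0.212]
orientation: [0.008, -0.014, 1.0, -0.007]
wrist_force: [0.5, -0.7, 0.1]
finger_gap: 0.0852
```

```bash
python3 -c "
from h import *
st();snap('scene','s19');snap('top','t19')
crop('s19',240,140,400,260,5,'s19c'); crop('t19',140,140,270,225,6,'t19c')
"
```

```text
t 25.68 tcp [ 0.5116 -0.0568  0.212 ] slot [-0.066  -0.2668  0.212 ] yaw 3.1695 F [ 0.5 -0.7  0.1] M [-0.02 -0.07  0.  ] gap 0.0852
```

View pics/s19c.png

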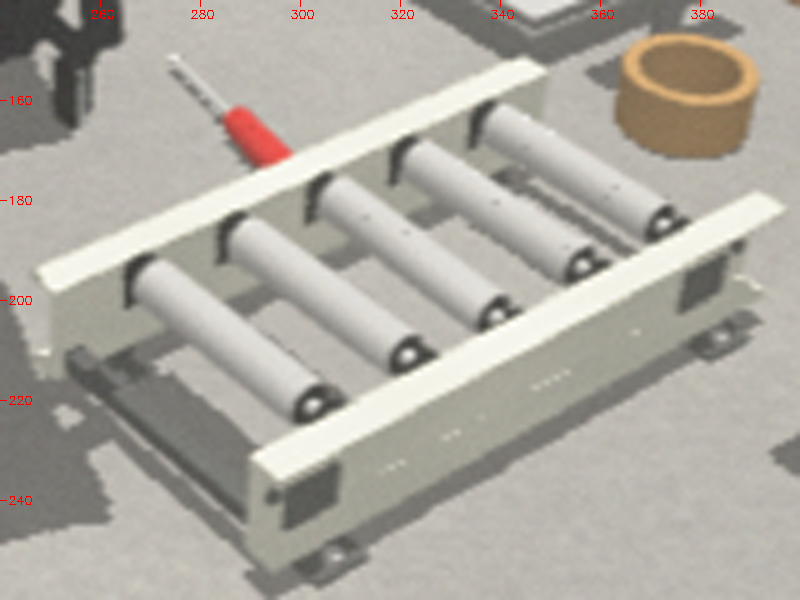

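View pics/t19c.png

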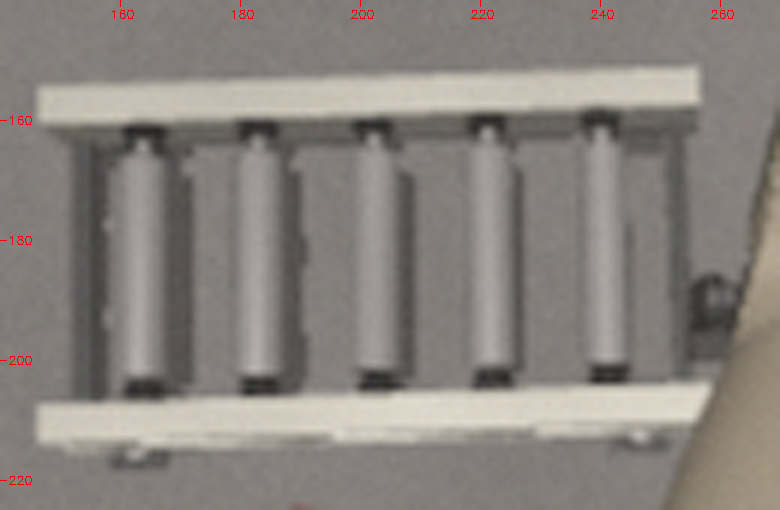

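The roller looks seated like its neighbours. There is time for one close check of both ends before I hand in.

Call:
step_arm:
  series:
    - [[1,6,0],0,0]
    - [[2,12,0],0,0]
    - [[3,18,0],0,0]
    - [[3.5,24,-2],0,0]
    - [[3.5,26.7,-5],0,0]

```text
clock: 26.4
tcp_pos: [0.5461, 0.2109, 0.1618]
orientation: [0.009, -0.012, 1.0, -0.007]
wrist_force: [0.4, -0.8, -0.7]
finger_gap: 0.0855
```

Call:
step_arm:
  series:
    - [[0,0,0],0,0]
    - [[0,0,0],0,0]

```text
clock: 26.65
tcp_pos: [0.546, 0.211, 0.1619]
orientation: [0.009, -0.012, 1.0, -0.008]
wrist_force: [0.1, -0.4, -0.0]
finger_gap: 0.0854
```

```bash
python3 -c "
from h import *
snap('wrist','w20');st()
R=Ro.from_euler('z',-SY).as_matrix()
im=np.clip(cv2.imread('pics/w20.png').astype(float)*1.3,0,255).astype('uint8')
a=cv2.resize(im[40:130,90:420],None,fx=2.4,fy=2.4,interpolation=2); b=cv2.resize(im[260:350,90:420],None,fx=2.4,fy=2.4,interpolation=2)
cv2.imwrite('pics/w20c.png',np.vstack([a,b]))
"
```

```text
t 26.7 tcp [0.5465 0.2105 0.1626] slot [-0.0245 -0.0005  0.1626] yaw 3.1649 F [ 0.6 -0.5  0.1] M [ 0.05 -0.01 -0.03] gap 0.0854
```

View pics/w20c.png

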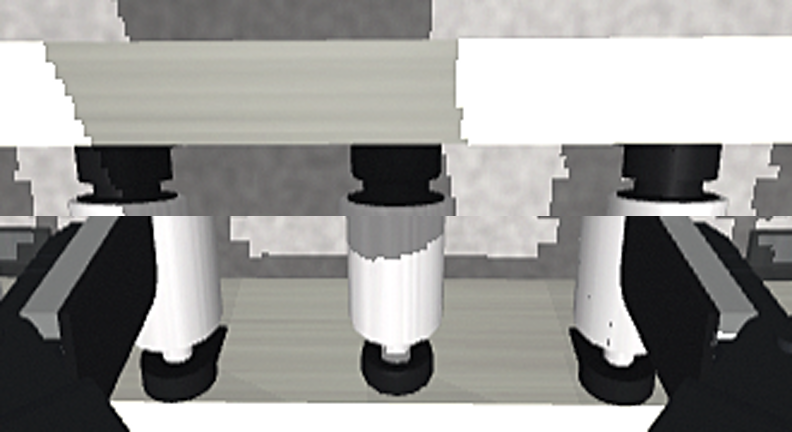

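Both ends sit in their cups. At the near end the hub is at the cup mouth, and at the far end the sprung stub goes into the bore. The gripper is clear, so I'm handing in.

```bash
python3 -c "
from h import *
st();print(env.hand_in())"
```

```text
t 26.7 tcp [0.5465 0.2105 0.1626] slot [-0.0245 -0.0005  0.1626] yaw 3.1649 F [ 0.6 -0.5  0.1] M [ 0.05 -0.01 -0.03] gap 0.0854
the job is handed in; nothing more can be done
None
```

The spare roller is in the empty middle place of the track, and I handed the job in at about 26.7 s of the 67 s allowed; no verdict is reported.

**What I did:** I lifted the roller out of the carton and tipped it flat on the bench, pivoting it in a light grip. I then let go, backed off and gripped it again across the middle of its tube. I tilted it about 11° on the near rail and pushed the sprung stub into the far cup. Then I levelled it and let it spring back so the fixed stub went into the near cup. After that I opened the fingers a little and lifted away.

**Last checks:**
- **Seating:** The wrist and top pictures show the roller in line with its neighbours. The near hub is at its cup mouth and the sprung stub is inside the far bore. Before letting go, a pull of about 5.6 N towards the near cup was held firm. No force was left on the wrist at the end.
- **Small gap:** A sliver of stub, roughly 1 mm, still showed at the near hub in the close view just after I let go. I took it as seated, because that still puts the stub about 6 mm into the cup against the 4 mm required.
- **Measurement disagreement:** The top and wrist cameras differed by about 2–3 mm on the slot's sideways position. I used the wrist view, and both stubs went in without a search.
- **Other objects:** I touched no bystander knowingly. The last pictures show the screwdriver and tape where they were. I took no final picture of the rest.

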